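Put the cracker carton away in the mouse-proof tin and cam it shut

ROBOT

A 6-joint arm with a two-finger parallel gripper is mounted at the origin on the work surface. World frame = base frame: x ahead of the robot, y to its left, z up, the work surface at z = 0. Lengths are in m, angles in rad, forces in N, time in s.
With the tool pointing down it reaches from about 0.35 to 0.85 m from the base axis. Payload 8.1 kg.
Tool frame: the origin (TCP) lies between the finger pads; the fingertips stand 14 mm ahead of it and the grasp point (between the pads) lies 5 mm behind it; z points along the fingers, y is the line along which they close (so a half turn about z gives the same grasp; the last joint's range is limited). The gripper opens to 93 mm and grips with 3 to 60 N. Pads are 15 mm wide; open, the fingers measure 128 mm over their backs; the gripper's body (75 mm by 188 mm) begins 65 mm behind the grasp point.
Start: joints at [-1.418, 0.13, 1.488, -0, 1.523, -0.085], TCP at [0.141, -0.583, 0.233] pointing down, gripper open.
Joint ranges: [-2.96, 2.96], [-0.89, 2.26], [0.02, 2.5], [-1.34, 4.48], [0, 2.73], [-2.66, 2.66]. Speed limits (rad/s): [2.39, 2.39, 2.79, 3.14, 3.14, 3.14].

INTERFACE

Orientations are given as a rotation vector (axis times angle).
In Python, from plant import robot gives the robot as it stands.
- The arm moves only by the tool arm_command, never from a script. Its argument "targets" is a list of rows, each an object of numbers: "x", "y", "z": the shift along the world's x, y, z in units of 500 mm (1.0 is 500 mm); "rx", "ry", "rz": the turn, a rotation vector about the world's x, y, z in units of 2 rad (1.0 is 2 rad); "claw": the closure in counts, from 0 (fully open) to 255 (shut). In form: [{"x": .., "y": .., "z": .., "rx": .., "ry": .., "rz": .., "claw": ..}, ...]. A call has 1 to 10 rows; each row is the pose to reach, as a shift and turn from the pose commanded when the call began; what a row does not reach only later rows make up. A row lasts 1/12 s, in which the tool goes at most 41.7 mm and 7.16 degrees, less where a joint would pass 70% of its speed; a pose out of reach is approached as far as the arm can. A call with a number of a shift or a turn outside -1 to 1 is refused whole. A call with a gripper value outside its range is refused whole. The fingers move at their own pace and stop on an object; "squeeze" is the grip in N (left out, the last holds). Time passes only in rows, so rows that repeat a pose let the fingers close. It gives the time, the measured TCP pose, the force, the opening and the grip force at its end, in the units of the state.
- robot.read_state(): the state, without advancing time (a new reading comes with each control period).
- robot.read_camera(name): name is "side" or "top" or "wrist"; returns (picture, depth): 400x640x3 uint8, red, green, blue; 400x640 float32, m along the optical axis (not along the pixel's ray), 0 where there is no reading.
- robot.get_calibration(name): a dict with "intrinsics" (3x3 intrinsics, pixels), "dist" ([k1, k2, p1, p2, k3] as OpenCV has them; the pictures are not rectified), "origin" and "orientation" of the camera in the world. Camera axes: x right, y up, looking along -z (the intrinsics and any distortion apply to the point x, -y, -z); pixel columns grow to the right and rows downward; lengths in m; the calibration is good to about 2 mm. A picture is of the moment at which its call begins: read the wrist's pose just before it. get_calibration takes no time and is no camera call; for the wrist camera it gives the pose at the moment of the call.
- robot.close_job(): hands the job in; it is judged then, once.
The state is a dict: "t": time; "q": joint angles; "dq": joint speeds; "joint_torque": joint torques, N m; "tool_pos": TCP position; "orientation": TCP orientation; "force": force on the tool from outside, world axes, zero at the start; "wrist_torque": the same for the moment, N m; "opening": finger opening in m; "gripper_force": force on a finger pad.
Only numpy, scipy, OpenCV 4.12 (cv2) and the standard library are available. Lean on these libraries where they do the work, as an engineer would, in place of code of your own. Each camera call takes 0.05 s, during which the arm holds its last target. There are 200 camera calls.

TASK

Put the cardboard cracker carton away in the open tray of the aluminium tin: lay it flat on the sloping floor (set it down, do not drop it), lengthwise, and slide it down until its end rests against the back stop. Then push the tray in as far as the rubber seal, and give the lever on top of the tin its full quarter turn so that the cam draws the tray front tight against the tin. Leave the cup, jar and egg slicer where they stand.

Things in the scene. Friction and masses are not known exactly. Their poses are not given: they have to be found in the camera images.
- tin: Grey aluminium tin fixed to the shelf, 185 mm deep (its x), 184 wide (y), 82 high. Origin: centre of its underside; x points from the mouth to the back, y to the left seen from the mouth. The open mouth is the face at x = -92.5 mm; the roof's underside is 76 mm above the shelf. A black rubber seal round the mouth stands 7 mm proud.
- tray (a joint): How far the tray is out, m, along the tin's -x: 0 = drawn tight, metal to metal; about 0.006 = resting on the relaxed seal (which pushes back 1.3 N per mm, 12 N at 0); 0.14 = fully out. Starts at 0.132 to 0.14. Takes about 4 N to move and stays where left, but the seal springs it back out if it is pressed in by hand.
- tray_stop (a point): On the tray, moving with it: middle of the back stop's face, at the floor, on the tin's middle line, 15 mm above the shelf; with the tray fully out, 25 mm behind the mouth under the roof. Its x axis points down the floor (10 degree slope, falling to the back of the tin) towards the stop, z is square to the floor, y as the tin's. The stop is square to the floor, 34 mm high.
- tray_front (a point): On the tray: where the sloping floor meets the inside of the front panel, in the middle; 44 mm above the shelf, 167.5 mm up the slope from tray_stop. Axes as the tin's. The panel's top is 38 mm higher. The floor is 150 mm wide between side walls whose level tops are 50 mm above the shelf.
- tray_pull (a point): Middle of the foremost face of the tray's pull, a round bar 80 mm long and 10 mm thick that stands 15 mm in front of the front panel, along the tin's y, 45 mm above the shelf. The panel is 186 mm wide, 6 mm thick, its top 82 mm above the shelf. Pushing the pull moves the tray in.
- keeper (a point): Steel keeper pin, 8 mm thick, standing 16 mm up from the middle of the front panel's top edge; top 98 mm above the shelf. The point is on its axis at the height of the cam's hook. The hook catches it only when the tray is within about 10 mm of shut.
- cam_pivot (a point): Vertical axis of the cam lock on the tin's roof, at lever mid-height: 111.5 mm above the shelf, 35 mm behind the mouth, on the tin's middle line. The hub, 32 mm thick, reaches 122 mm. The hook is a flat sector of up to 64 mm radius, top 102 mm above the shelf, on the tin's +y side when unlocked, reaching up to 28 mm in front of the mouth.
- cam (a joint): Turn of the cam lock, rad: 0 = unlocked, lever pointing along the tin's +x (to its back); grows anticlockwise seen from above to a solid stop at 1.571 = locked, lever along the tin's +y. Starts at 0 to 0.15. The hook sweeps in front of the keeper pin and draws it back. Takes a few N at lever_grip and stays where left. If turned before the tray is in, the hook bars the keeper.
- lever_grip (a point): On the lever 70 mm from the pivot axis, middle of its height and width; its x axis points outwards along the lever. The lever is a level steel bar 14 mm wide, 13 mm high (105 to 118 mm above the shelf) from the hub to a round end 18 mm thick centred at 84 mm. The tin's roof is 23 mm below its underside.
- carton_center (a point): Centre of the loose brown cardboard cracker carton with a plain pale paper band round its middle, 92 x 60 x 36 mm (x, y, z), lying flat on the shelf at the start; the point is 18 mm above its underside. 80 to 170 g.
- cup: Red plastic measuring cup, 82 mm high, 82 mm across, loop handle on one side. Origin: centre of its underside. A bystander.
- jar: Small glass jar with a clip-on lid, 82 mm high, 58 mm across. Origin: centre of its underside. A bystander.
- slicer: Steel egg slicer, 125 x 78 x 30 mm. Origin: centre of its underside. A bystander.
Not all that is in view belongs to the job. Leave any blue or green look-alike of the part that bears carton_center alone.

How it is judged:
By the outcome, as a careful person would: the job done as asked, in the order asked, and still so for the second after the job is handed in, with the robot touching nothing.
It also fails if it takes over 72 s, if anything falls off the work surface, if the arm or the gripper's body presses on something with over 40 N, if the wrist force passes 120 N, or if a joint passes its speed limit or range.

## Working session

There is one attempt and no reset: what is moved stays moved. The work goes in short steps, Python scripts to look and compute and a tool call to move; the robot and the scene stay as the last step left them, time stands still between calls to the robot, and variables do not carry over. Pictures are saved under pics/ and viewed, at most 10 in all, crops included, and the job is handed in when it is done.

Besides the shell and the picture viewer there is one more tool, called after "Emit:" as name(argument=value, ...), one argument or row to a line, values as JSON. arm_command: Moves the arm, as the interface text tells. Shifts and turns lie within -1 to 1; 1 stands for 500 mm of shift or 2 rad of turn. Its arguments: {"type":"object","properties":{"targets":{"type":"array","items":{"type":"object","properties":{"x":{"type":"number","minimum":-1,"maximum":1},"y":{"type":"number","minimum":-1,"maximum":1},"z":{"type":"number","minimum":-1,"maximum":1},"rx":{"type":"number","minimum":-1,"maximum":1},"ry":{"type":"number","minimum":-1,"maximum":1},"rz":{"type":"number","minimum":-1,"maximum":1},"claw":{"type":"number"}}}},"squeeze":{"type":"number"}},"required":["targets"]}

```bash
ls; mkdir -p pics; cat > h.py <<'E'
import numpy as np, cv2
from plant import robot
def cam(n):
    c=robot.get_calibration(n); im,d=robot.read_camera(n)
    o=np.array(c["orientation"],float)
    R=o if o.shape==(3,3) else cv2.Rodrigues(o)[0]
    return im,d,np.array(c["intrinsics"],float),np.array(c["dist"],float),np.array(c["origin"],float),R
def cloud(d,K,D,o,R):
    h,w=d.shape; u,v=np.meshgrid(np.arange(w),np.arange(h))
    p=cv2.undistortPoints(np.stack([u,v],-1).reshape(-1,1,2).astype(float),K,D).reshape(h,w,2)
    P=np.stack([p[...,0]*d,-p[...,1]*d,-d],-1)
    W=P@R.T+o; W[d==0]=np.nan
    return W
def save(n,im): cv2.imwrite('pics/'+n,im[...,::-1])
E
python3 - <<'E'
from h import *
s=robot.read_state(); print(s)
for n in("top","side"):
    im,d,K,D,o,R=cam(n); save(n+'0.png',im); np.save(n+'0.npy',cloud(d,K,D,o,R)); print(n,o,R.round(2).tolist(),K[0,0],D,(d>0).mean())
E
```

```text
pics
{'t': 0.0, 'q': array([-1.41836560e+00,  1.31125409e-01,  1.48923436e+00, -1.89427368e-05,
        1.52294304e+00, -8.53984716e-02]), 'dq': array([ 1.94310718e-04, -6.90612477e-05,  4.15086641e-04,  1.51984693e-03,
        7.79450652e-04, -2.56162556e-04]), 'joint_torque': array([ 1.12205951e-03, -5.59847546e+01, -4.91754270e+01,  7.68102380e-02,
        3.57192254e-02, -1.63923669e-04]), 'tool_pos': array([ 0.14129527, -0.58260776,  0.23163341]), 'orientation': array([-3.11771002e+00, -3.72500154e-01,  1.19655494e-04]), 'force': array([ 0.42023388, -0.24602136, -0.13556263]), 'wrist_torque': array([ 0.01338829,  0.01563155, -0.01333274]), 'gripper_force': 0.0, 'opening': 0.09295869546587213}
top [0.26586422 0.04964292 1.50573721] [[0.0, 0.98, -0.2], [-1.0, -0.0, -0.02], [-0.02, 0.2, 0.98]] 466.72486151724314 [0.02344901 0.         0.         0.         0.        ] 0.99592578125
side [-0.02238066  0.8024583   1.08185796] [[-0.79, 0.45, -0.42], [-0.61, -0.57, 0.54], [0.01, 0.69, 0.73]] 434.24747189693346 [-0.08190185  0.          0.          0.          0.        ] 0.99589453125
```

View pics/top0.png

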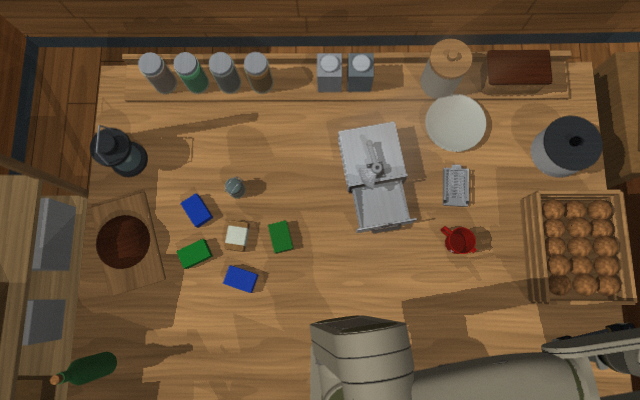

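View pics/side0.png

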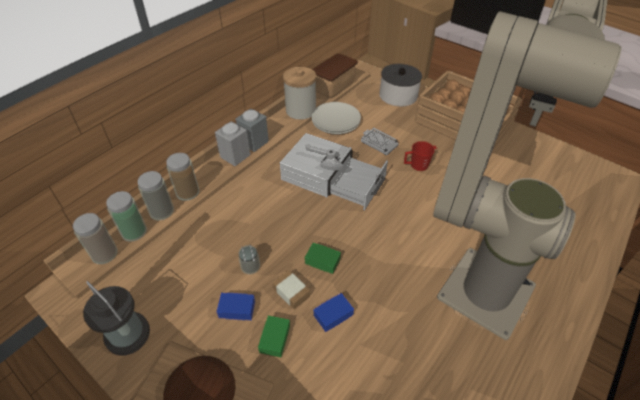

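In the top picture, the candidates for the carton are the brown one with the pale band at (237,236), blue ones at (197,210) and (240,279), and green ones at (195,254) and (281,237). The brown, banded one fits the description. The tin is at (375,160), with its tray out towards (385,208). The jar is at (234,187), the slicer at (457,187) and the cup at (460,240).

```bash
python3 - <<'E'
from h import *
im=cv2.imread('pics/top0.png')
a=cv2.resize(im[195:285,170:305],None,fx=3,fy=3,interpolation=cv2.INTER_CUBIC)
b=cv2.resize(im[115:240,330:420],(360,500),interpolation=cv2.INTER_CUBIC)
c=np.zeros((500,780,3),np.uint8); c[:270,:405]=a; c[:,410:770]=b; cv2.imwrite('pics/crop1.png',c)
T=np.load('top0.npy'); S=np.load('side0.npy')
print('table z',np.nanmedian(T[300,150:300,2]),np.nanmedian(S[300,380:420,2]))
def rect(W,m,z0,z1,name):
    q=W[m&(W[...,2]>z0)&(W[...,2]<z1)]
    r=cv2.minAreaRect(q[:,:2].astype(np.float32)); print(name,len(q),np.round(r[0],4),np.round(r[1],4),r[2],'z',np.median(q[:,2]))
v,u=np.mgrid[:400,:640]
box=lambda a,b,c,d:(u>a)&(u<b)&(v>c)&(v<d)
rect(T,box(218,258,215,258),.028,.05,'carton top')
rect(T,box(330,420,115,240),.07,.09,'tin roof')
rect(T,box(330,420,115,240),.104,.13,'lever')
q=T[box(330,420,115,240)&(T[...,2]>.106)]; print(q.round(3).tolist()[::6])
for n,bx in(('jar',box(215,250,170,205)),('cup',box(435,485,220,260)),('slicer',box(435,475,160,212))): rect(T,bx,.015,.12,n)
bx=box(210,265,205,265); w=S
rect(S,box(270,310,270,310),.028,.05,'carton side'); rect(S,box(275,390,130,210),.07,.09,'tin side')
E
```

```text
table z -0.00030746283641414074 0.0004112207575512894
carton top 556 [0.441  0.3475] [0.0621 0.0921] 82.19253540039062 z 0.035663616310421586
tin roof 3128 [ 0.626  -0.0982] [0.3319 0.1893] 9.997028350830078 z 0.08186838875023772
lever 277 [ 0.654  -0.0823] [0.0661 0.1411] 74.23259735107422 z 0.11725407942401267
[[0.725, -0.07, 0.126], [0.722, -0.073, 0.125], [0.72, -0.077, 0.119], [0.716, -0.077, 0.122], [0.715, -0.077, 0.117], [0.709, -0.076, 0.123], [0.709, -0.08, 0.114], [0.705, -0.083, 0.116], [0.701, -0.086, 0.119], [0.697, -0.074, 0.11], [0.691, -0.079, 0.119], [0.687, -0.085, 0.122], [0.685, -0.089, 0.118], [0.68, -0.08, 0.115], [0.677, -0.083, 0.114], [0.673, -0.088, 0.118], [0.67, -0.092, 0.116], [0.666, -0.094, 0.119], [0.66, -0.085, 0.116], [0.656, -0.088, 0.12], [0.653, -0.094, 0.119], [0.65, -0.094, 0.12], [0.646, -0.087, 0.123], [0.646, -0.106, 0.123], [0.642, -0.093, 0.123], [0.641, -0.082, 0.115], [0.639, -0.099, 0.123], [0.639, -0.082, 0.114], [0.635, -0.099, 0.127], [0.633, -0.084, 0.122], [0.635, -0.103, 0.116], [0.63, -0.084, 0.123], [0.631, -0.103, 0.118], [0.628, -0.088, 0.116], [0.63, -0.107, 0.111], [0.624, -0.096, 0.12], [0.623, -0.094, 0.112], [0.617, -0.067, 0.11], [0.602, -0.076, 0.109], [0.593, -0.069, 0.107]]
jar 324 [0.5951 0.353 ] [0.0553 0.0619] 57.014976501464844 z 0.0738770905215661
cup 470 [ 0.4232 -0.3469] [0.0848 0.0912] 0.2462354153394699 z 0.06061178192280403
slicer 902 [ 0.6053 -0.3593] [0.0793 0.1344] 87.32874298095703 z 0.023185847884230504
carton side 659 [0.4386 0.3463] [0.0622 0.0949] 82.43953704833984 z 0.03530588912092747
tin side 1812 [ 0.6241 -0.0962] [0.3326 0.1913] 9.972479820251465 z 0.08144713822651217
```

View pics/crop1.png

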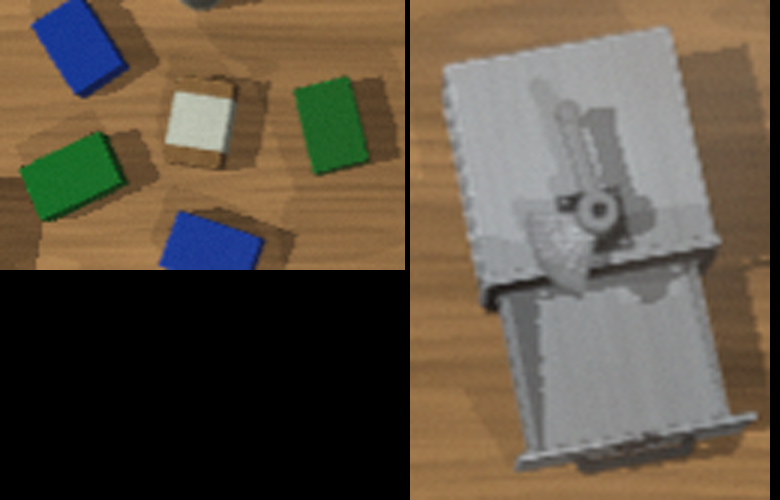

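The crop confirms the brown carton with the pale band (panel centre 200,122). The lever on the tin points to the back, and the hook is on the +y side, so the cam is unlocked. I'll move to a viewpoint near the tin first.

Emit:
arm_command(
  targets=[
    {"x":0.62,"y":0.86,"z":0.14,"rz":-0.03,"claw":0},
    {"x":0.62,"y":0.86,"z":0.14,"rz":-0.03,"claw":0},
    {"x":0.62,"y":0.86,"z":0.14,"rz":-0.03,"claw":0},
    {"x":0.62,"y":0.86,"z":0.14,"rz":-0.03,"claw":0},
    {"x":0.62,"y":0.86,"z":0.14,"rz":-0.03,"claw":0},
    {"x":0.62,"y":0.86,"z":0.14,"rz":-0.03,"claw":0},
    {"x":0.62,"y":0.86,"z":0.14,"rz":-0.03,"claw":0},
    {"x":0.62,"y":0.86,"z":0.14,"rz":-0.03,"claw":0},
    {"x":0.62,"y":0.86,"z":0.14,"rz":-0.03,"claw":0},
    {"x":0.62,"y":0.86,"z":0.14,"rz":-0.03,"claw":0},
  ],
)

```text
schema error: expected keys x, y, z, rx, ry, rz, claw
```

Emit:
arm_command(
  targets=[
    {"x":0.1,"y":0.16,"z":0.1,"claw":0},
    {"x":0.1,"y":0.16,"z":0.1,"claw":0},
    {"x":0.1,"y":0.16,"z":0.1,"claw":0},
    {"x":0.1,"y":0.16,"z":0.1,"claw":0},
    {"x":0.1,"y":0.16,"z":0.1,"claw":0},
    {"x":0.1,"y":0.16,"z":0.1,"claw":0},
  ],
)

```text
schema error: expected keys x, y, z, rx, ry, rz, claw
```

```bash
python3 - <<'E'
from h import *
s=robot.read_state(); print(s['t'],s['tool_pos'],s['orientation'],s['force'])
im,d,K,D,o,R=cam('wrist'); save('w1.png',im); W=cloud(d,K,D,o,R); np.save('w1.npy',W); print(o,R.round(2))
E
```

```text
0.1 [ 0.14128643 -0.58263479  0.23169446] [-3.11777519e+00 -3.72472425e-01  6.96130384e-05] [-0.06369488  0.11545121  0.33882451]
[ 0.21652887 -0.56289234  0.38515341] [[ 0.24  0.93  0.27]
 [-0.97  0.23  0.06]
 [-0.   -0.28  0.96]]
```

View pics/w1.png

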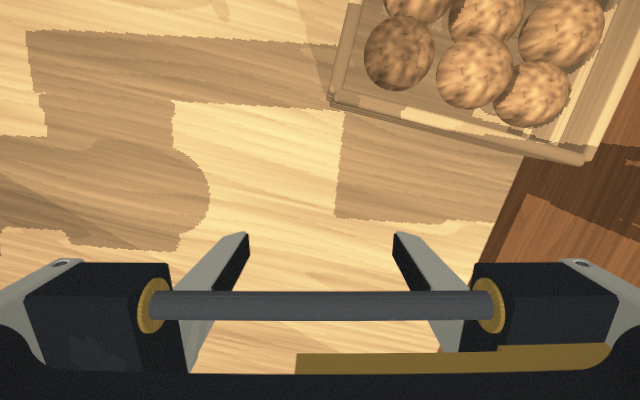

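The arm didn't move because every row needs all the keys. The picture shows only the egg crate and the fingers. I'll resend the move with full rows.

Emit:
arm_command(
  targets=[
    {"x":0.62,"y":0.86,"z":0.14,"rx":0,"ry":0,"rz":-0.03,"claw":0},
    {"x":0.62,"y":0.86,"z":0.14,"rx":0,"ry":0,"rz":-0.03,"claw":0},
    {"x":0.62,"y":0.86,"z":0.14,"rx":0,"ry":0,"rz":-0.03,"claw":0},
    {"x":0.62,"y":0.86,"z":0.14,"rx":0,"ry":0,"rz":-0.03,"claw":0},
    {"x":0.62,"y":0.86,"z":0.14,"rx":0,"ry":0,"rz":-0.03,"claw":0},
    {"x":0.62,"y":0.86,"z":0.14,"rx":0,"ry":0,"rz":-0.03,"claw":0},
    {"x":0.62,"y":0.86,"z":0.14,"rx":0,"ry":0,"rz":-0.03,"claw":0},
    {"x":0.62,"y":0.86,"z":0.14,"rx":0,"ry":0,"rz":-0.03,"claw":0},
    {"x":0.62,"y":0.86,"z":0.14,"rx":0,"ry":0,"rz":-0.03,"claw":0},
    {"x":0.62,"y":0.86,"z":0.14,"rx":0,"ry":0,"rz":-0.03,"claw":0},
  ],
)

```text
t: 0.98
tool_pos: [0.3835, -0.2461, 0.2874]
orientation: [3.129, 0.278, 0.0]
force: [0.9, -0.9, -0.0]
opening: 0.093
gripper_force: 0.0
```

```bash
python3 - <<'E'
from h import *
s=robot.read_state(); print(s['t'],s['tool_pos'],s['orientation'],s['force'])
E
```

```text
0.9833 [ 0.38350101 -0.24611591  0.28738083] [3.12913222e+00 2.78443207e-01 1.79370127e-04] [ 0.86211251 -0.87743553 -0.00530509]
```

Emit:
arm_command(
  targets=[
    {"x":0.12,"y":0.24,"z":0.1,"rx":0,"ry":0,"rz":0,"claw":0},
    {"x":0.12,"y":0.24,"z":0.1,"rx":0,"ry":0,"rz":0,"claw":0},
    {"x":0.12,"y":0.24,"z":0.1,"rx":0,"ry":0,"rz":0,"claw":0},
    {"x":0.12,"y":0.24,"z":0.1,"rx":0,"ry":0,"rz":0,"claw":0},
    {"x":0.12,"y":0.24,"z":0.1,"rx":0,"ry":0,"rz":0,"claw":0},
    {"x":0.12,"y":0.24,"z":0.1,"rx":0,"ry":0,"rz":0,"claw":0},
  ],
)

```text
t: 1.48
tool_pos: [0.4432, -0.1274, 0.3373]
orientation: [3.128, 0.283, 0.0]
force: [-0.3, -0.5, -0.3]
opening: 0.0927
gripper_force: 0.0
```

```bash
python3 - <<'E'
from h import *
s=robot.read_state(); print(s['t'],s['tool_pos'],s['orientation'],s['force'])
im,d,K,D,o,R=cam('wrist'); save('w2.png',im); W=cloud(d,K,D,o,R); np.save('w2.npy',W); print(o)
E
```

```text
1.4833 [ 0.44320898 -0.12740048  0.33725063] [3.12839040e+00 2.83025488e-01 1.40882380e-04] [-0.34094403 -0.46600927 -0.30284062]
[ 0.51932485 -0.11173588  0.49070456]
```

View pics/w2.png

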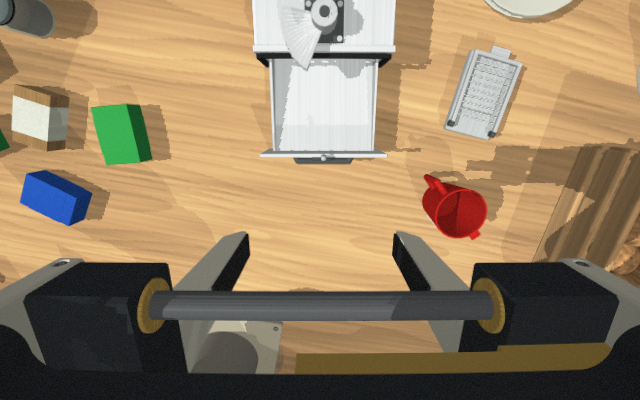

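The view shows the tray front panel (line 260–387 at v≈155), the keeper at (323,157), the mouth edge at v≈55 and the hub at (323,12). The carton is at (40,115). Next I'll fit the tin.

```bash
cat >> h.py <<'E'
def fitline(q):
    vx,vy,x,y=cv2.fitLine(q.astype(np.float32),cv2.DIST_HUBER,0,.001,.001).ravel(); return vx,vy,x,y
E
python3 - <<'E'
from h import *
W=np.load('w2.npy'); v,u=np.mgrid[:400,:640]; z=W[...,2]
box=lambda a,b,c,d:(u>a)&(u<b)&(v>c)&(v<d)
for n,b,a0,a1 in(('panel',box(255,392,145,165),.076,.088),('roof',box(248,400,0,66),.078,.086),('hub',box(300,350,0,35),.1195,.128),('keeper',box(312,334,147,167),.0915,.105),('floor',box(290,365,75,140),.01,.06),('carton',box(5,75,78,155),.03,.045)):
    q=W[b&(z>a0)&(z<a1)]
    if len(q)<4: print(n,len(q)); continue
    r=cv2.minAreaRect(q[:,:2].astype(np.float32)); print(n,len(q),'mean',q.mean(0).round(4),'rect',np.round(r[0],4),np.round(r[1],4),round(r[2],2))
q=W[box(290,365,75,140)]; q=q[np.isfinite(q[:,0])]
A=np.c_[q[:,:2],np.ones(len(q))]; c,*_=np.linalg.lstsq(A,q[:,2],rcond=None)
print('floor slope',np.degrees(np.arctan(np.hypot(*c[:2]))),'dir',np.degrees(np.arctan2(-c[1],-c[0])),np.std(A@c-q[:,2]))
# line fits by column: front edge of roof & panel
e=[];p=[]
for uu in range(275,375,2):
    col=W[:,uu]; m=(abs(col[:,2]-.082)<.004)
    r=np.where(m&(np.arange(400)<66))[0]; e.append(col[r.max(),:2])
    r=np.where(m&(np.arange(400)>140)&(np.arange(400)<168))[0]
    if len(r): p.append(col[r].mean(0)[:2])
for n,x in(('edge',e),('panel',p)):
    l=fitline(np.array(x)); print(n,np.degrees(np.arctan(-l[0]/l[1])),np.round(l[2:],4),len(x))
print('table',np.nanmedian(W[180:220,180:250,2]))
E
```

```text
panel 655 mean [ 0.4695 -0.1237  0.0828] rect [ 0.4683 -0.1239] [0.0088 0.1845] 10.33
roof 5194 mean [ 0.6312 -0.1036  0.0835] rect [ 0.6299 -0.0949] [0.0671 0.187 ] 10.42
hub 583 mean [ 0.637  -0.094   0.1216] rect [ 0.6359 -0.0939] [0.0269 0.0314] 11.1
keeper 25 mean [ 0.4681 -0.1245  0.098 ] rect [ 0.468  -0.1245] [0.0065 0.0056] 10.37
floor 4720 mean [ 0.5373 -0.1193  0.0342] rect [ 0.5372 -0.1194] [0.0945 0.1147] 10.38
carton 2356 mean [0.4418 0.3442 0.0371] rect [0.4404 0.3475] [0.0646 0.094 ] 81.45
floor slope 10.032902167475578 dir 10.29979915791954 0.0008610814888258293
edge 10.089108 [ 0.6017 -0.1248] 50
panel 10.330747 [ 0.4738 -0.146 ] 50
table 0.0015295075713212813
```

The tin's yaw is 10.3° and the floor slope comes out at 10.0°. Tray_front is near (0.471,-0.124) and tray_stop near (0.633,-0.094), with t≈0.133. The sizes check out. Now to the carton at (0.4405,0.3475), yaw about -8°.

Emit:
arm_command(
  targets=[
    {"x":-0.03,"y":0.953,"z":-0.27,"rx":0,"ry":0,"rz":-0.16,"claw":0},
    {"x":-0.03,"y":0.953,"z":-0.27,"rx":0,"ry":0,"rz":-0.16,"claw":0},
    {"x":-0.03,"y":0.953,"z":-0.27,"rx":0,"ry":0,"rz":-0.16,"claw":0},
    {"x":-0.03,"y":0.953,"z":-0.27,"rx":0,"ry":0,"rz":-0.16,"claw":0},
    {"x":-0.03,"y":0.953,"z":-0.27,"rx":0,"ry":0,"rz":-0.16,"claw":0},
    {"x":-0.03,"y":0.953,"z":-0.27,"rx":0,"ry":0,"rz":-0.16,"claw":0},
    {"x":-0.03,"y":0.953,"z":-0.27,"rx":0,"ry":0,"rz":-0.16,"claw":0},
    {"x":-0.03,"y":0.953,"z":-0.27,"rx":0,"ry":0,"rz":-0.16,"claw":0},
    {"x":-0.03,"y":0.953,"z":-0.27,"rx":0,"ry":0,"rz":-0.16,"claw":0},
    {"x":-0.03,"y":0.953,"z":-0.27,"rx":0,"ry":0,"rz":-0.16,"claw":0},
  ],
)

```text
t: 2.37
tool_pos: [0.4306, 0.2616, 0.2253]
orientation: [3.132, -0.227, -0.001]
force: [0.4, -0.2, 0.8]
opening: 0.0929
gripper_force: 0.0
```

Emit:
arm_command(
  targets=[
    {"x":0,"y":0.15,"z":-0.04,"rx":0,"ry":0,"rz":0,"claw":0},
    {"x":0,"y":0.15,"z":-0.04,"rx":0,"ry":0,"rz":0,"claw":0},
    {"x":0,"y":0.15,"z":-0.04,"rx":0,"ry":0,"rz":0,"claw":0},
    {"x":0,"y":0.15,"z":-0.04,"rx":0,"ry":0,"rz":0,"claw":0},
    {"x":0,"y":0.15,"z":-0.04,"rx":0,"ry":0,"rz":0,"claw":0},
  ],
)

```text
t: 2.78
tool_pos: [0.4311, 0.3348, 0.206]
orientation: [3.132, -0.225, -0.002]
force: [1.0, -0.3, -0.7]
opening: 0.0928
gripper_force: 0.0
```

```bash
cat >> h.py <<'E'
def st():
    s=robot.read_state(); R=cv2.Rodrigues(s['orientation'])[0]; print(round(s['t'],2),s['tool_pos'].round(4),'yaw',np.degrees(np.arctan2(R[1,0],R[0,0])).round(2),'toolz',R[:,2].round(3),'F',s['force'].round(1)); return s,R
E
python3 - <<'E'
from h import *
st()
im,d,K,D,o,R=cam('wrist'); W=cloud(d,K,D,o,R); z=W[...,2]
g=im.astype(int); nb=(abs(W[...,0]-.44)<.07)&(abs(W[...,1]-.3475)<.07)&(z>.03)&(z<.042)
q=W[nb]; r=cv2.minAreaRect(q[:,:2].astype(np.float32)); print(len(q),np.round(r[0],4),np.round(r[1],4),r[2],np.median(q[:,2])); save('w3.png',im)
E
```

```text
2.78 [0.4311 0.3348 0.206 ] yaw -8.21 toolz [-0.001 -0.002 -1.   ] F [ 1.  -0.3 -0.7]
4008 [0.4403 0.3482] [0.0606 0.0925] 81.78579711914062 0.03762457563783331
```

Emit:
arm_command(
  squeeze=25,
  targets=[
    {"x":-0.005,"y":0.03,"z":-0.05,"rx":0,"ry":0,"rz":0,"claw":0},
    {"x":-0.005,"y":0.03,"z":-0.13,"rx":0,"ry":0,"rz":0,"claw":0},
    {"x":-0.005,"y":0.03,"z":-0.21,"rx":0,"ry":0,"rz":0,"claw":0},
    {"x":-0.005,"y":0.03,"z":-0.27,"rx":0,"ry":0,"rz":0,"claw":0},
    {"x":-0.005,"y":0.03,"z":-0.32,"rx":0,"ry":0,"rz":0,"claw":0},
    {"x":-0.005,"y":0.03,"z":-0.35,"rx":0,"ry":0,"rz":0,"claw":0},
    {"x":-0.005,"y":0.03,"z":-0.37,"rx":0,"ry":0,"rz":0,"claw":0},
    {"x":-0.005,"y":0.03,"z":-0.37,"rx":0,"ry":0,"rz":0,"claw":0},
    {"x":-0.005,"y":0.03,"z":-0.37,"rx":0,"ry":0,"rz":0,"claw":0},
  ],
)

```text
t: 3.58
tool_pos: [0.4291, 0.3508, 0.0226]
orientation: [-3.133, 0.226, -0.001]
force: [0.5, -0.3, 0.7]
opening: 0.0927
gripper_force: 0.0
```

Emit:
arm_command(
  squeeze=25,
  targets=[
    {"x":0,"y":0,"z":0,"rx":0,"ry":0,"rz":0,"claw":255},
    {"x":0,"y":0,"z":0,"rx":0,"ry":0,"rz":0,"claw":255},
    {"x":0,"y":0,"z":0,"rx":0,"ry":0,"rz":0,"claw":255},
    {"x":0,"y":0,"z":0,"rx":0,"ry":0,"rz":0,"claw":255},
    {"x":0,"y":0,"z":0,"rx":0,"ry":0,"rz":0,"claw":255},
    {"x":0,"y":0,"z":0,"rx":0,"ry":0,"rz":0,"claw":255},
    {"x":0,"y":0,"z":0,"rx":0,"ry":0,"rz":0,"claw":255},
    {"x":0,"y":0,"z":0,"rx":0,"ry":0,"rz":0,"claw":255},
  ],
)

```text
t: 4.25
tool_pos: [0.4284, 0.3516, 0.0222]
orientation: [-3.134, 0.223, -0.0]
force: [-0.4, -2.0, 5.3]
opening: 0.06
gripper_force: 24.9
```

Gripped: the opening is 60.0 mm. Next is a lift, then working out the placing waypoints. I'll come in steeper so the carton passes under the hook and over the panel.

Emit:
arm_command(
  targets=[
    {"x":0,"y":0,"z":0.06,"rx":0,"ry":0,"rz":0,"claw":255},
    {"x":0,"y":0,"z":0.14,"rx":0,"ry":0,"rz":0,"claw":255},
    {"x":0,"y":0,"z":0.22,"rx":0,"ry":0,"rz":0,"claw":255},
    {"x":0,"y":0,"z":0.3,"rx":0,"ry":0,"rz":0,"claw":255},
    {"x":0,"y":0,"z":0.38,"rx":0,"ry":0,"rz":0,"claw":255},
    {"x":0,"y":0,"z":0.4,"rx":0,"ry":0,"rz":0,"claw":255},
    {"x":0,"y":0,"z":0.4,"rx":0,"ry":0,"rz":0,"claw":255},
  ],
)

```text
t: 4.83
tool_pos: [0.4303, 0.3531, 0.2266]
orientation: [-3.128, 0.223, -0.01]
force: [0.3, -0.3, -1.4]
opening: 0.06
gripper_force: 24.9
```

```bash
cat >> h.py <<'E'
from scipy.spatial.transform import Rotation as Ro
YAW=np.radians(10.3); X=np.array([np.cos(YAW),np.sin(YAW),0]); Y=np.array([-X[1],X[0],0]); Z=np.array([0,0,1.])
STOP=np.array([.6333,-.0942,0])
def Rt(th,yaw=10.3): return Ro.from_euler('ZYX',[yaw,th,180],degrees=True)
def tcp(c,zc,th,y=0):   # carton centre (rel. stop, tin x), tilt -> TCP
    t=np.radians(th); a=-.012; b=.004
    return STOP+X*(c+a*np.cos(t)+b*np.sin(t))+Y*y+Z*(zc-a*np.sin(t)+b*np.cos(t))
def units(p0,R0,p,R):   # shift & turn in command units
    return ((p-p0)/.5).round(4), ((R*R0.inv()).as_rotvec()/2).round(4)
E
python3 - <<'E'
from h import *
s,R=st(); p0=s['tool_pos']; R0=Ro.from_matrix(R)
for c,z,th in((-.112,.165,20),(-.112,.085,20),(-.1045,.073,15),(-.097,.062,10),(-.088,.0488,10)):
    p=tcp(c,z,th); print(p.round(4),*units(p0,R0,p,Rt(th))); p0,R0=p,Rt(th)
E
```

```text
4.83 [0.4303 0.3531 0.2266] yaw -8.14 toolz [ 0.007  0.005 -1.   ] F [ 0.3 -0.3 -1.4]
[ 0.5134 -0.116   0.1729] [ 0.1661 -0.9382 -0.1074] [-0.0062  0.1782  0.1597]
[ 0.5134 -0.116   0.0929] [ 0.    0.   -0.16] [0. 0. 0.]
[ 0.5201 -0.1148  0.08  ] [ 0.0135  0.0025 -0.0258] [ 0.0078 -0.0429  0.    ]
[ 0.5269 -0.1135  0.068 ] [ 0.0136  0.0025 -0.0239] [ 0.0078 -0.0429 -0.    ]
[ 0.5358 -0.1119  0.0548] [ 0.0177  0.0032 -0.0264] [0. 0. 0.]
```

Emit:
arm_command(
  targets=[
    {"x":0.166,"y":-0.938,"z":0,"rx":-0.006,"ry":0.178,"rz":0.16,"claw":255},
    {"x":0.166,"y":-0.938,"z":0,"rx":-0.006,"ry":0.178,"rz":0.16,"claw":255},
    {"x":0.166,"y":-0.938,"z":0,"rx":-0.006,"ry":0.178,"rz":0.16,"claw":255},
    {"x":0.166,"y":-0.938,"z":0,"rx":-0.006,"ry":0.178,"rz":0.16,"claw":255},
    {"x":0.166,"y":-0.938,"z":0,"rx":-0.006,"ry":0.178,"rz":0.16,"claw":255},
    {"x":0.166,"y":-0.938,"z":0,"rx":-0.006,"ry":0.178,"rz":0.16,"claw":255},
    {"x":0.166,"y":-0.938,"z":0,"rx":-0.006,"ry":0.178,"rz":0.16,"claw":255},
    {"x":0.166,"y":-0.938,"z":0,"rx":-0.006,"ry":0.178,"rz":0.16,"claw":255},
    {"x":0.166,"y":-0.938,"z":0,"rx":-0.006,"ry":0.178,"rz":0.16,"claw":255},
    {"x":0.166,"y":-0.938,"z":0,"rx":-0.006,"ry":0.178,"rz":0.16,"claw":255},
  ],
)

```text
t: 5.67
tool_pos: [0.4996, -0.0606, 0.2188]
orientation: [3.044, 0.277, -0.551]
force: [0.6, -0.0, -1.9]
opening: 0.0597
gripper_force: 24.9
```

Emit:
arm_command(
  targets=[
    {"x":0.014,"y":-0.105,"z":-0.04,"rx":0,"ry":0,"rz":0,"claw":255},
    {"x":0.014,"y":-0.105,"z":-0.04,"rx":0,"ry":0,"rz":0,"claw":255},
    {"x":0.014,"y":-0.105,"z":-0.04,"rx":0,"ry":0,"rz":0,"claw":255},
    {"x":0.014,"y":-0.105,"z":-0.04,"rx":0,"ry":0,"rz":0,"claw":255},
    {"x":0.014,"y":-0.105,"z":-0.04,"rx":0,"ry":0,"rz":0,"claw":255},
    {"x":0.014,"y":-0.105,"z":-0.04,"rx":0,"ry":0,"rz":0,"claw":255},
  ],
)

```text
t: 6.17
tool_pos: [0.5078, -0.1097, 0.2015]
orientation: [3.044, 0.279, -0.546]
force: [-0.5, 0.5, -0.8]
opening: 0.06
gripper_force: 24.9
```

```bash
python3 - <<'E'
from h import *
s,R=st(); p0=s['tool_pos']; R0=Ro.from_matrix(R)
p=tcp(-.112,.165,20); print(p.round(4),*units(p0,R0,p,Rt(20)))
im,d,K,D,o,R=cam('wrist'); save('w4.png',im)
E
```

```text
6.17 [ 0.5078 -0.1097  0.2015] yaw 10.45 toolz [-0.341 -0.067 -0.938] F [-0.5  0.5 -0.8]
[ 0.5134 -0.116   0.1729] [ 0.0111 -0.0126 -0.0572] [ 0.0026 -0.0026 -0.002 ]
```

View pics/w4.png

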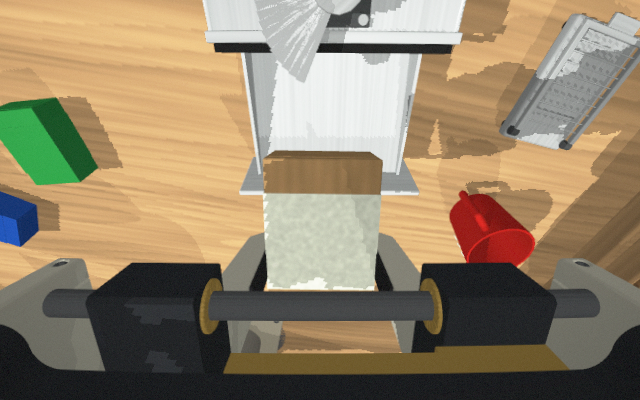

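The carton (265–382, 150–290) is held square above the tray, and the hook tip is at (303,80). I'll descend to just above the panel top and under hook height.

Emit:
arm_command(
  targets=[
    {"x":0.011,"y":-0.0125,"z":-0.03,"rx":0.0025,"ry":-0.0025,"rz":-0.002,"claw":255},
    {"x":0.011,"y":-0.0125,"z":-0.06,"rx":0.0025,"ry":-0.0025,"rz":-0.002,"claw":255},
    {"x":0.011,"y":-0.0125,"z":-0.06,"rx":0.0025,"ry":-0.0025,"rz":-0.002,"claw":255},
    {"x":0.011,"y":-0.0125,"z":-0.1,"rx":0.0025,"ry":-0.0025,"rz":-0.002,"claw":255},
    {"x":0.011,"y":-0.0125,"z":-0.14,"rx":0.0025,"ry":-0.0025,"rz":-0.002,"claw":255},
    {"x":0.011,"y":-0.0125,"z":-0.18,"rx":0.0025,"ry":-0.0025,"rz":-0.002,"claw":255},
    {"x":0.011,"y":-0.0125,"z":-0.215,"rx":0.0025,"ry":-0.0025,"rz":-0.002,"claw":255},
    {"x":0.011,"y":-0.0125,"z":-0.215,"rx":0.0025,"ry":-0.0025,"rz":-0.002,"claw":255},
    {"x":0.011,"y":-0.0125,"z":-0.215,"rx":0.0025,"ry":-0.0025,"rz":-0.002,"claw":255},
  ],
)

```text
t: 6.97
tool_pos: [0.5128, -0.1167, 0.0944]
orientation: [3.051, 0.274, -0.54]
force: [0.7, -0.5, -1.1]
opening: 0.06
gripper_force: 24.9
```

```bash
python3 - <<'E'
from h import *
s,R=st(); p0=s['tool_pos']; R0=Ro.from_matrix(R)
for c,z,th in((-.112,.085,20),(-.1045,.073,15),(-.097,.062,10),(-.088,.0525,10),(-.088,.0488,10)):
    p=tcp(c,z,th); print(p.round(4),*units(p0,R0,p,Rt(th)))
E
```

```text
6.97 [ 0.5128 -0.1167  0.0944] yaw 10.26 toolz [-0.338 -0.061 -0.939] F [ 0.7 -0.5 -1.1]
[ 0.5134 -0.116   0.0929] [ 0.0011  0.0013 -0.0031] [ 0.0002 -0.0007  0.0003]
[ 0.5201 -0.1148  0.08  ] [ 0.0146  0.0038 -0.0289] [ 0.008  -0.0437  0.0003]
[ 0.5269 -0.1135  0.068 ] [ 0.0282  0.0063 -0.0528] [ 0.0158 -0.0866  0.0003]
[ 0.5358 -0.1119  0.0585] [ 0.0459  0.0095 -0.0718] [ 0.0158 -0.0866  0.0003]
[ 0.5358 -0.1119  0.0548] [ 0.0459  0.0095 -0.0792] [ 0.0158 -0.0866  0.0003]
```

Emit:
arm_command(
  targets=[
    {"x":0.007,"y":0.002,"z":-0.015,"rx":0.004,"ry":-0.022,"rz":0,"claw":255},
    {"x":0.0145,"y":0.004,"z":-0.029,"rx":0.008,"ry":-0.0437,"rz":0,"claw":255},
    {"x":0.021,"y":0.005,"z":-0.041,"rx":0.012,"ry":-0.065,"rz":0,"claw":255},
    {"x":0.028,"y":0.006,"z":-0.053,"rx":0.0158,"ry":-0.0866,"rz":0,"claw":255},
    {"x":0.036,"y":0.008,"z":-0.06,"rx":0.0158,"ry":-0.0866,"rz":0,"claw":255},
    {"x":0.046,"y":0.0095,"z":-0.07,"rx":0.0158,"ry":-0.0866,"rz":0,"claw":255},
    {"x":0.046,"y":0.0095,"z":-0.07,"rx":0.0158,"ry":-0.0866,"rz":0,"claw":255},
    {"x":0.046,"y":0.0095,"z":-0.07,"rx":0.0158,"ry":-0.0866,"rz":0,"claw":255},
  ],
)

```text
t: 7.63
tool_pos: [0.537, -0.1126, 0.0598]
orientation: [3.101, 0.277, -0.269]
force: [0.0, -0.4, -1.1]
opening: 0.0599
gripper_force: 24.9
```

Emit:
arm_command(
  targets=[
    {"x":0,"y":0,"z":-0.002,"rx":0,"ry":0,"rz":0,"claw":255},
    {"x":0,"y":0,"z":-0.004,"rx":0,"ry":0,"rz":0,"claw":255},
    {"x":0,"y":0,"z":-0.004,"rx":0,"ry":0,"rz":0,"claw":255},
  ],
)

```text
t: 7.88
tool_pos: [0.5363, -0.1127, 0.0571]
orientation: [3.102, 0.277, -0.27]
force: [0.0, -1.2, -2.2]
opening: 0.0596
gripper_force: 24.9
```

```bash
python3 - <<'E'
from h import *
s,R=st(); p0=s['tool_pos']; R0=Ro.from_matrix(R)
p=tcp(-.088,.0488,10); print(p.round(4),*units(p0,R0,p,Rt(10)))
E
```

```text
7.88 [ 0.5363 -0.1127  0.0571] yaw 10.2 toolz [-0.17  -0.031 -0.985] F [ 0.  -1.2 -2.2]
[ 0.5358 -0.1119  0.0548] [-0.001   0.0015 -0.0046] [0.     0.0006 0.0008]
```

Lowering in 1 mm steps until it touches.

Emit:
arm_command(
  targets=[
    {"x":0,"y":0.001,"z":-0.002,"rx":0,"ry":0,"rz":0,"claw":255},
    {"x":0,"y":0.001,"z":-0.003,"rx":0,"ry":0,"rz":0,"claw":255},
    {"x":0,"y":0.001,"z":-0.003,"rx":0,"ry":0,"rz":0,"claw":255},
  ],
)

```text
t: 8.13
tool_pos: [0.5362, -0.1122, 0.0557]
orientation: [3.102, 0.277, -0.269]
force: [-1.1, -0.1, -0.8]
opening: 0.0598
gripper_force: 24.9
```

Emit:
arm_command(
  targets=[
    {"x":0,"y":0,"z":-0.002,"rx":0,"ry":0,"rz":0,"claw":255},
    {"x":0,"y":0,"z":-0.002,"rx":0,"ry":0,"rz":0,"claw":255},
  ],
)

```text
t: 8.3
tool_pos: [0.5365, -0.1123, 0.0553]
orientation: [3.102, 0.277, -0.268]
force: [-1.8, 0.1, 3.9]
opening: 0.0597
gripper_force: 24.9
```

Emit:
arm_command(
  targets=[
    {"x":0,"y":0,"z":-0.002,"rx":0,"ry":0,"rz":0,"claw":255},
    {"x":0,"y":0,"z":-0.002,"rx":0,"ry":0,"rz":0,"claw":255},
  ],
)

```text
t: 8.47
tool_pos: [0.5369, -0.1122, 0.0553]
orientation: [3.102, 0.276, -0.267]
force: [-3.0, 1.5, 9.9]
opening: 0.0598
gripper_force: 24.9
```

It has touched down at z=0.0553 (0.0548 expected, 10 N). I'll open partway and withdraw along the tool axis.

Emit:
arm_command(
  targets=[
    {"x":0,"y":0,"z":0.001,"rx":0,"ry":0,"rz":0,"claw":45},
    {"x":0,"y":0,"z":0.001,"rx":0,"ry":0,"rz":0,"claw":45},
    {"x":0,"y":0,"z":0.001,"rx":0,"ry":0,"rz":0,"claw":45},
    {"x":0,"y":0,"z":0.001,"rx":0,"ry":0,"rz":0,"claw":45},
    {"x":0,"y":0,"z":0.05,"rx":0,"ry":0,"rz":0,"claw":45},
    {"x":0,"y":0,"z":0.1,"rx":0,"ry":0,"rz":0,"claw":45},
    {"x":-0.04,"y":-0.01,"z":0.18,"rx":0,"ry":0,"rz":0,"claw":45},
    {"x":-0.08,"y":-0.015,"z":0.24,"rx":0,"ry":0,"rz":0,"claw":255},
    {"x":-0.1,"y":-0.018,"z":0.28,"rx":0,"ry":0,"rz":0,"claw":255},
    {"x":-0.1,"y":-0.018,"z":0.28,"rx":0,"ry":0,"rz":0,"claw":255},
  ],
)

```text
t: 9.3
tool_pos: [0.4876, -0.1224, 0.1994]
orientation: [3.1, 0.275, -0.257]
force: [0.5, -0.2, 1.2]
opening: 0.0611
gripper_force: 0.0
```

```bash
cat >> h.py <<'E'
def carton(W,im,n=''):
    rel=W-STOP; a=rel@X; b=rel@Y; z=W[...,2]
    fl=.015-a*np.tan(np.radians(10))      # floor height
    h=(z-fl)*np.cos(np.radians(10))
    m=(h>.028)&(h<.044)&(abs(b)<.06)&(a<.01)&(a>-.16)&(im[...,0]>im[...,2]*0)
    if m.sum()<30: print('few',m.sum()); return
    s=-(a*np.cos(np.radians(10))-(z-.015)*np.sin(np.radians(10)))  # dist up the slope from stop
    r=cv2.minAreaRect(np.c_[s[m],b[m]].astype(np.float32))
    print('carton',n,m.sum(),'s %.4f..%.4f'%tuple(np.percentile(s[m],[.5,99.5])),'y %.4f..%.4f'%tuple(np.percentile(b[m],[.5,99.5])),'ang',round(r[2],1),'h',np.median(h[m]).round(4))
E
python3 - <<'E'
from h import *
s,R=st()
im,d,K,D,o,R=cam('wrist'); save('w5.png',im); W=cloud(d,K,D,o,R); carton(W,im,'wrist')
im,d,K,D,o,R=cam('top'); W=cloud(d,K,D,o,R); carton(W,im,'top')
E
```

```text
9.3 [ 0.4876 -0.1224  0.1994] yaw 10.12 toolz [-0.162 -0.033 -0.986] F [ 0.5 -0.2  1.2]
carton wrist 6506 s 0.0460..0.1365 y -0.0290..0.0312 ang 1.4 h 0.0379
carton top 30 s 0.0436..0.1350 y -0.0297..0.0150 ang 70.3 h 0.0366
```

View pics/w5.png

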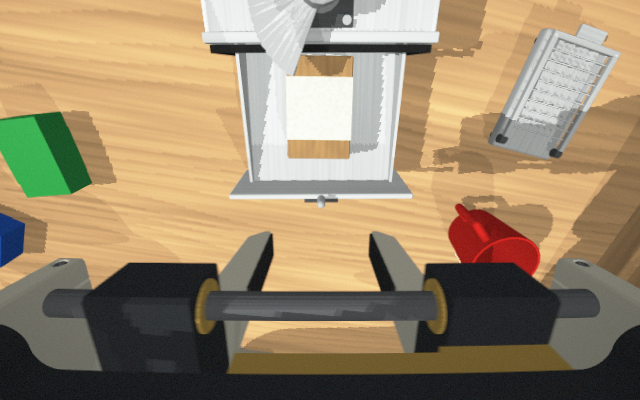

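The carton lies flat and square in the tray (287–352, 55–158), spanning s=46–137 mm up the slope and centred across. I'll close the fingers, then go down between the carton's upper end and the panel.

Emit:
arm_command(
  targets=[
    {"x":0.001,"y":0.0035,"z":-0.04,"rx":0,"ry":0,"rz":0.001,"claw":255},
    {"x":0.001,"y":0.0035,"z":-0.08,"rx":0,"ry":0,"rz":0.001,"claw":255},
    {"x":0.001,"y":0.0035,"z":-0.12,"rx":0,"ry":0,"rz":0.001,"claw":255},
    {"x":0.001,"y":0.0035,"z":-0.12,"rx":0,"ry":0,"rz":0.001,"claw":255},
    {"x":0.001,"y":0.0035,"z":-0.12,"rx":0,"ry":0,"rz":0.001,"claw":255},
    {"x":0.001,"y":0.0035,"z":-0.12,"rx":0,"ry":0,"rz":0.001,"claw":255},
    {"x":0.001,"y":0.0035,"z":-0.12,"rx":0,"ry":0,"rz":0.001,"claw":255},
  ],
)

```text
t: 9.98
tool_pos: [0.4876, -0.1196, 0.1348]
orientation: [3.101, 0.28, -0.267]
force: [0.9, 0.6, 0.0]
opening: 0.0066
gripper_force: 0.0
```

```bash
python3 - <<'E'
from h import *
s,R=st(); p0=s['tool_pos']; R0=Ro.from_matrix(R)
p=STOP+X*-.1476+Z*.062; print(s['opening'],p.round(4),*units(p0,R0,p,Rt(10)))
t=np.radians(10); print('slope dir units per 10mm',((X*np.cos(t)-Z*np.sin(t))*.02).round(4))
E
```

```text
9.98 [ 0.4876 -0.1196  0.1348] yaw 10.3 toolz [-0.168 -0.032 -0.985] F [0.9 0.6 0. ]
0.006606572003109833 [ 0.4881 -0.1206  0.062 ] [ 0.0009 -0.0019 -0.1456] [ 0.0002  0.0016 -0.0001]
slope dir units per 10mm [ 0.0194  0.0035 -0.0035]
```

Emit:
arm_command(
  targets=[
    {"x":0.001,"y":-0.002,"z":-0.04,"rx":0,"ry":0.0015,"rz":0,"claw":255},
    {"x":0.001,"y":-0.002,"z":-0.08,"rx":0,"ry":0.0015,"rz":0,"claw":255},
    {"x":0.001,"y":-0.002,"z":-0.115,"rx":0,"ry":0.0015,"rz":0,"claw":255},
    {"x":0.001,"y":-0.002,"z":-0.145,"rx":0,"ry":0.0015,"rz":0,"claw":255},
    {"x":0.001,"y":-0.002,"z":-0.145,"rx":0,"ry":0.0015,"rz":0,"claw":255},
    {"x":0.001,"y":-0.002,"z":-0.145,"rx":0,"ry":0.0015,"rz":0,"claw":255},
  ],
)

```text
t: 10.48
tool_pos: [0.4874, -0.1205, 0.0617]
orientation: [3.101, 0.28, -0.274]
force: [-0.1, -0.7, 0.3]
opening: 0.0005
gripper_force: 0.0
```

Emit:
arm_command(
  targets=[
    {"x":0.009,"y":0.0018,"z":-0.0018,"rx":0,"ry":0,"rz":0,"claw":255},
    {"x":0.018,"y":0.0035,"z":-0.0035,"rx":0,"ry":0,"rz":0,"claw":255},
    {"x":0.027,"y":0.0052,"z":-0.005,"rx":0,"ry":0,"rz":0,"claw":255},
    {"x":0.036,"y":0.007,"z":-0.007,"rx":0,"ry":0,"rz":0,"claw":255},
    {"x":0.045,"y":0.0085,"z":-0.0085,"rx":0,"ry":0,"rz":0,"claw":255},
    {"x":0.054,"y":0.01,"z":-0.01,"rx":0,"ry":0,"rz":0,"claw":255},
    {"x":0.062,"y":0.0115,"z":-0.0115,"rx":0,"ry":0,"rz":0,"claw":255},
    {"x":0.068,"y":0.0125,"z":-0.0125,"rx":0,"ry":0,"rz":0,"claw":255},
    {"x":0.068,"y":0.0125,"z":-0.0125,"rx":0,"ry":0,"rz":0,"claw":255},
  ],
)

```text
t: 11.23
tool_pos: [0.5219, -0.1141, 0.0549]
orientation: [3.101, 0.28, -0.273]
force: [-0.3, -0.2, 0.0]
opening: 0.0007
gripper_force: 0.0
```

Emit:
arm_command(
  targets=[
    {"x":0.003,"y":0.0006,"z":-0.0006,"rx":0,"ry":0,"rz":0,"claw":255},
    {"x":0.006,"y":0.0012,"z":-0.0011,"rx":0,"ry":0,"rz":0,"claw":255},
    {"x":0.009,"y":0.0017,"z":-0.0016,"rx":0,"ry":0,"rz":0,"claw":255},
    {"x":0.012,"y":0.0022,"z":-0.0022,"rx":0,"ry":0,"rz":0,"claw":255},
    {"x":0.015,"y":0.0028,"z":-0.0027,"rx":0,"ry":0,"rz":0,"claw":255},
    {"x":0.018,"y":0.0033,"z":-0.0033,"rx":0,"ry":0,"rz":0,"claw":255},
    {"x":0.02,"y":0.0036,"z":-0.0036,"rx":0,"ry":0,"rz":0,"claw":255},
    {"x":0.02,"y":0.0036,"z":-0.0036,"rx":0,"ry":0,"rz":0,"claw":255},
  ],
)

```text
t: 11.9
tool_pos: [0.5316, -0.1124, 0.0533]
orientation: [3.101, 0.28, -0.273]
force: [-0.3, 0.2, -0.1]
opening: 0.0003
gripper_force: 0.0
```

```bash
python3 - <<'E'
from h import *
s,R=st()
im,d,K,D,o,R=cam('wrist'); save('w6.png',im); W=cloud(d,K,D,o,R); carton(W,im,'wrist')
E
```

```text
11.9 [ 0.5316 -0.1124  0.0533] yaw 10.31 toolz [-0.172 -0.031 -0.985] F [-0.3  0.2 -0.1]
carton wrist 9825 s 0.0512..0.1013 y -0.0277..0.0313 ang 0.1 h 0.038
```

View pics/w6.png

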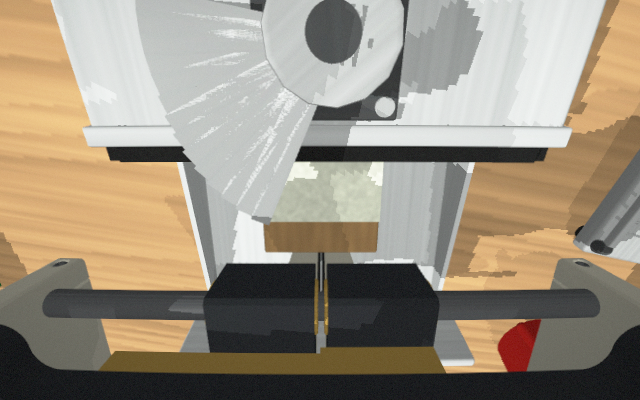

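The carton has slid under the roof, and its upper end at (320,250) is against the fingers at s=101 mm. About 9 mm remain to the stop.

Emit:
arm_command(
  targets=[
    {"x":0.003,"y":0.0006,"z":-0.0006,"rx":0,"ry":0,"rz":0,"claw":255},
    {"x":0.006,"y":0.0012,"z":-0.0011,"rx":0,"ry":0,"rz":0,"claw":255},
    {"x":0.009,"y":0.0017,"z":-0.0016,"rx":0,"ry":0,"rz":0,"claw":255},
    {"x":0.012,"y":0.0022,"z":-0.0022,"rx":0,"ry":0,"rz":0,"claw":255},
    {"x":0.014,"y":0.0026,"z":-0.0026,"rx":0,"ry":0,"rz":0,"claw":255},
  ],
)

```text
t: 12.37
tool_pos: [0.5386, -0.1111, 0.052]
orientation: [3.101, 0.28, -0.273]
force: [-0.0, -0.5, 1.4]
opening: 0.0006
gripper_force: 0.4
```

Emit:
arm_command(
  targets=[
    {"x":0.002,"y":0.0004,"z":-0.0004,"rx":0,"ry":0,"rz":0,"claw":255},
    {"x":0.003,"y":0.0005,"z":-0.0005,"rx":0,"ry":0,"rz":0,"claw":255},
    {"x":0.003,"y":0.0005,"z":-0.0005,"rx":0,"ry":0,"rz":0,"claw":255},
  ],
)

```text
t: 12.62
tool_pos: [0.54, -0.1108, 0.0517]
orientation: [3.101, 0.28, -0.273]
force: [1.0, 0.0, -0.2]
opening: 0.0005
gripper_force: 0.0
```

Emit:
arm_command(
  targets=[
    {"x":0.002,"y":0.0004,"z":-0.0004,"rx":0,"ry":0,"rz":0,"claw":255},
    {"x":0.003,"y":0.0005,"z":-0.0005,"rx":0,"ry":0,"rz":0,"claw":255},
    {"x":0.003,"y":0.0005,"z":-0.0005,"rx":0,"ry":0,"rz":0,"claw":255},
  ],
)

```text
t: 12.87
tool_pos: [0.541, -0.1107, 0.0515]
orientation: [3.101, 0.28, -0.275]
force: [-3.9, -0.1, 2.7]
opening: 0.0001
gripper_force: 1.8
```

Emit:
arm_command(
  targets=[
    {"x":0.002,"y":0.0004,"z":-0.0004,"rx":0,"ry":0,"rz":0,"claw":255},
    {"x":0.002,"y":0.0004,"z":-0.0004,"rx":0,"ry":0,"rz":0,"claw":255},
    {"x":0.002,"y":0.0004,"z":-0.0004,"rx":0,"ry":0,"rz":0,"claw":255},
  ],
)

```text
t: 13.12
tool_pos: [0.5422, -0.1104, 0.0513]
orientation: [3.101, 0.28, -0.274]
force: [-4.2, 0.2, 4.1]
opening: 0.0006
gripper_force: 2.3
```

```bash
python3 - <<'E'
from h import *
s,R=st()
im,d,K,D,o,R=cam('wrist'); W=cloud(d,K,D,o,R); carton(W,im,'wrist')
E
```

```text
13.12 [ 0.5422 -0.1104  0.0513] yaw 10.31 toolz [-0.172 -0.031 -0.985] F [-4.2  0.2  4.1]
carton wrist 6483 s 0.0535..0.0904 y -0.0276..0.0261 ang 89.9 h 0.0381
```

There's a steady 4 N, the tray's own friction, so the carton is against the back stop. Next I'll back off, lift out, and go round to the pull.

Emit:
arm_command(
  targets=[
    {"x":-0.02,"y":-0.0035,"z":0.0035,"rx":0,"ry":0,"rz":0,"claw":255},
    {"x":-0.04,"y":-0.007,"z":0.01,"rx":0,"ry":0,"rz":0,"claw":255},
    {"x":-0.06,"y":-0.011,"z":0.06,"rx":0,"ry":0,"rz":0,"claw":255},
    {"x":-0.06,"y":-0.011,"z":0.13,"rx":0,"ry":0,"rz":0,"claw":255},
    {"x":-0.06,"y":-0.011,"z":0.2,"rx":0,"ry":0,"rz":0,"claw":255},
    {"x":-0.12,"y":-0.022,"z":0.25,"rx":0,"ry":0,"rz":0,"claw":255},
    {"x":-0.2,"y":-0.036,"z":0.25,"rx":0,"ry":0,"rz":0,"claw":255},
    {"x":-0.26,"y":-0.046,"z":0.25,"rx":0.039,"ry":-0.215,"rz":0,"claw":255},
    {"x":-0.26,"y":-0.046,"z":0.25,"rx":0.039,"ry":-0.215,"rz":0,"claw":255},
    {"x":-0.26,"y":-0.046,"z":0.25,"rx":0.039,"ry":-0.215,"rz":0,"claw":255},
  ],
)

```text
t: 14.0
tool_pos: [0.4128, -0.1338, 0.1769]
orientation: [-3.106, -0.281, -0.251]
force: [-0.9, 0.3, 0.4]
opening: 0.0006
gripper_force: 0.0
```

```bash
python3 - <<'E'
from h import *
s,R=st(); p0=s['tool_pos']; R0=Ro.from_matrix(R)
p=STOP+X*-.2196+Z*.0495; print(p.round(4),*units(p0,R0,p,Rt(-15)))
im,d,K,D,o,R=cam('wrist'); W=cloud(d,K,D,o,R); z=W[...,2]; a=(W-STOP)@X; b=(W-STOP)@Y
for z0,z1 in((.078,.088),(.035,.055)):
    m=(abs(b)<.036)&(z>z0)&(z<z1)&(a<-.16)&(a>-.21); print(m.sum(),np.percentile(a[m],[1,50,99]) if m.sum() else '')
m=(z>.022+.015-a*.1763)&(z<.05+.015-a*.1763)&(abs(b)<.04)&(a<-.03)&(a>-.15); print('carton',m.sum(),np.percentile(a[m],[.5,99.5]))
E
```

```text
14.0 [ 0.4128 -0.1338  0.1769] yaw 10.37 toolz [ 0.158  0.027 -0.987] F [-0.9  0.3  0.4]
[ 0.4172 -0.1335  0.0495] [ 0.0088  0.0006 -0.2548] [ 0.0101 -0.0493 -0.0003]
629 [-0.17124525 -0.16579094 -0.16212078]
696 [-0.18258951 -0.17825815 -0.17318464]
carton 3761 [-0.08371069 -0.03046557]
```

Emit:
arm_command(
  targets=[
    {"x":0.009,"y":0.0006,"z":-0.06,"rx":0.01,"ry":-0.049,"rz":0,"claw":255},
    {"x":0.009,"y":0.0006,"z":-0.12,"rx":0.01,"ry":-0.049,"rz":0,"claw":255},
    {"x":0.009,"y":0.0006,"z":-0.18,"rx":0.01,"ry":-0.049,"rz":0,"claw":255},
    {"x":0.009,"y":0.0006,"z":-0.23,"rx":0.01,"ry":-0.049,"rz":0,"claw":255},
    {"x":0.009,"y":0.0006,"z":-0.255,"rx":0.01,"ry":-0.049,"rz":0,"claw":255},
    {"x":0.009,"y":0.0006,"z":-0.255,"rx":0.01,"ry":-0.049,"rz":0,"claw":255},
    {"x":0.009,"y":0.0006,"z":-0.255,"rx":0.01,"ry":-0.049,"rz":0,"claw":255},
  ],
)

```text
t: 14.63
tool_pos: [0.4168, -0.1329, 0.0485]
orientation: [-3.078, -0.278, -0.39]
force: [0.4, -0.5, -0.0]
opening: 0.0007
gripper_force: 0.0
```

Emit:
arm_command(
  targets=[
    {"x":0.006,"y":0.001,"z":0,"rx":0,"ry":0,"rz":0,"claw":255},
    {"x":0.014,"y":0.0025,"z":0,"rx":0,"ry":0,"rz":0,"claw":255},
    {"x":0.022,"y":0.004,"z":0,"rx":0,"ry":0,"rz":0,"claw":255},
    {"x":0.03,"y":0.0055,"z":0,"rx":0,"ry":0,"rz":0,"claw":255},
    {"x":0.038,"y":0.007,"z":0,"rx":0,"ry":0,"rz":0,"claw":255},
    {"x":0.046,"y":0.0085,"z":0,"rx":0,"ry":0,"rz":0,"claw":255},
    {"x":0.054,"y":0.01,"z":0,"rx":0,"ry":0,"rz":0,"claw":255},
    {"x":0.062,"y":0.0115,"z":0,"rx":0,"ry":0,"rz":0,"claw":255},
  ],
)

```text
t: 15.3
tool_pos: [0.4478, -0.1273, 0.0485]
orientation: [-3.079, -0.278, -0.391]
force: [-4.0, -1.6, 0.7]
opening: 0.0003
gripper_force: 1.9
```

```bash
python3 - <<'E'
from h import *
s,R=st(); r=s['tool_pos']-STOP; print('tin x,y',r@X,r@Y)
E
```

```text
15.3 [ 0.4478 -0.1273  0.0485] yaw 10.3 toolz [ 0.246  0.048 -0.968] F [-4.  -1.6  0.7]
tin x,y -0.1884473397472273 0.0005867073578804949
```

On the pull, the force is 4 N, matching the tray's friction. I'll push steadily, about 105 mm.

Emit:
arm_command(
  targets=[
    {"x":0.007,"y":0.0013,"z":0,"rx":0,"ry":0,"rz":0,"claw":255},
    {"x":0.015,"y":0.0027,"z":0,"rx":0,"ry":0,"rz":0,"claw":255},
    {"x":0.023,"y":0.0042,"z":0,"rx":0,"ry":0,"rz":0,"claw":255},
    {"x":0.031,"y":0.0056,"z":0,"rx":0,"ry":0,"rz":0,"claw":255},
    {"x":0.039,"y":0.0071,"z":0,"rx":0,"ry":0,"rz":0,"claw":255},
    {"x":0.047,"y":0.0085,"z":0,"rx":0,"ry":0,"rz":0,"claw":255},
    {"x":0.055,"y":0.01,"z":0,"rx":0,"ry":0,"rz":0,"claw":255},
    {"x":0.063,"y":0.0115,"z":0,"rx":0,"ry":0,"rz":0,"claw":255},
    {"x":0.071,"y":0.0129,"z":0,"rx":0,"ry":0,"rz":0,"claw":255},
    {"x":0.079,"y":0.0144,"z":0,"rx":0,"ry":0,"rz":0,"claw":255},
  ],
)

```text
t: 16.13
tool_pos: [0.4876, -0.12, 0.0485]
orientation: [-3.078, -0.278, -0.393]
force: [-3.8, -2.5, -1.6]
opening: 0.0005
gripper_force: 2.3
```

Emit:
arm_command(
  targets=[
    {"x":0.008,"y":0.0015,"z":0,"rx":0,"ry":0,"rz":0,"claw":255},
    {"x":0.016,"y":0.0029,"z":0,"rx":0,"ry":0,"rz":0,"claw":255},
    {"x":0.024,"y":0.0044,"z":0,"rx":0,"ry":0,"rz":0,"claw":255},
    {"x":0.032,"y":0.0058,"z":0,"rx":0,"ry":0,"rz":0,"claw":255},
    {"x":0.04,"y":0.0073,"z":0,"rx":0,"ry":0,"rz":0,"claw":255},
    {"x":0.048,"y":0.0087,"z":0,"rx":0,"ry":0,"rz":0,"claw":255},
    {"x":0.056,"y":0.0102,"z":0,"rx":0,"ry":0,"rz":0,"claw":255},
    {"x":0.064,"y":0.0117,"z":0,"rx":0,"ry":0,"rz":0,"claw":255},
    {"x":0.071,"y":0.0129,"z":0,"rx":0,"ry":0,"rz":0,"claw":255},
    {"x":0.077,"y":0.014,"z":0,"rx":0,"ry":0,"rz":0,"claw":255},
  ],
)

```text
t: 16.97
tool_pos: [0.5261, -0.1131, 0.0486]
orientation: [-3.078, -0.278, -0.393]
force: [-2.6, -3.2, -3.0]
opening: 0.0003
gripper_force: 2.5
```

```bash
python3 - <<'E'
from h import *
s,R=st(); r=s['tool_pos']-STOP; print('tin x,y',r@X,r@Y)
im,d,K,D,o,R=cam('wrist'); W=cloud(d,K,D,o,R); z=W[...,2]; a=(W-STOP)@X; b=(W-STOP)@Y
m=(abs(abs(b)-.06)<.03)&(abs(z-.083)<.005)&(a<-.05)&(a>-.15); print('panel',m.sum(),np.percentile(a[m],[1,25,50,75,99]))
E
```

```text
16.97 [ 0.5261 -0.1131  0.0486] yaw 10.29 toolz [ 0.247  0.048 -0.968] F [-2.6 -3.2 -3. ]
tin x,y -0.108842073690773 0.000599087089389147
panel 3100 [-0.0840571  -0.08242965 -0.08079965 -0.0792592  -0.07797392]
```

Emit:
arm_command(
  targets=[
    {"x":0.007,"y":0.0013,"z":0,"rx":0,"ry":0,"rz":0,"claw":255},
    {"x":0.015,"y":0.0027,"z":0,"rx":0,"ry":0,"rz":0,"claw":255},
    {"x":0.023,"y":0.0042,"z":0,"rx":0,"ry":0,"rz":0,"claw":255},
    {"x":0.031,"y":0.0056,"z":0,"rx":0,"ry":0,"rz":0,"claw":255},
    {"x":0.039,"y":0.0071,"z":0,"rx":0,"ry":0,"rz":0,"claw":255},
    {"x":0.046,"y":0.0084,"z":0,"rx":0,"ry":0,"rz":0,"claw":255},
    {"x":0.052,"y":0.0095,"z":0,"rx":0,"ry":0,"rz":0,"claw":255},
    {"x":0.058,"y":0.0105,"z":0,"rx":0,"ry":0,"rz":0,"claw":255},
    {"x":0.064,"y":0.0117,"z":0,"rx":0,"ry":0,"rz":0,"claw":255},
    {"x":0.068,"y":0.0124,"z":0,"rx":0,"ry":0,"rz":0,"claw":255},
  ],
)

```text
t: 17.85
tool_pos: [0.5602, -0.1069, 0.0487]
orientation: [-3.078, -0.278, -0.393]
force: [-4.0, -0.3, -1.5]
opening: 0.0007
gripper_force: 2.2
```

Emit:
arm_command(
  targets=[
    {"x":0.002,"y":0.0004,"z":0,"rx":0,"ry":0,"rz":0,"claw":255},
    {"x":0.004,"y":0.0007,"z":0,"rx":0,"ry":0,"rz":0,"claw":255},
    {"x":0.006,"y":0.0011,"z":0,"rx":0,"ry":0,"rz":0,"claw":255},
    {"x":0.006,"y":0.0011,"z":0,"rx":0,"ry":0,"rz":0,"claw":255},
  ],
)

```text
t: 18.18
tool_pos: [0.563, -0.1064, 0.0488]
orientation: [-3.078, -0.278, -0.394]
force: [-1.5, -0.1, -3.2]
opening: 0.0005
gripper_force: 1.6
```

Emit:
arm_command(
  targets=[
    {"x":0.002,"y":0.0004,"z":0,"rx":0,"ry":0,"rz":0,"claw":255},
    {"x":0.004,"y":0.0007,"z":0,"rx":0,"ry":0,"rz":0,"claw":255},
    {"x":0.004,"y":0.0007,"z":0,"rx":0,"ry":0,"rz":0,"claw":255},
  ],
)

```text
t: 18.43
tool_pos: [0.565, -0.106, 0.0488]
orientation: [-3.078, -0.278, -0.393]
force: [-2.8, -0.7, -1.7]
opening: 0.0007
gripper_force: 1.8
```

```bash
python3 - <<'E'
from h import *
s,R=st(); r=s['tool_pos']-STOP; print('tin x,y',r@X,r@Y)
E
```

```text
18.43 [ 0.565  -0.106   0.0488] yaw 10.29 toolz [ 0.247  0.048 -0.968] F [-2.8 -0.7 -1.7]
tin x,y -0.06932049350297555 0.0005753394899443345
```

Emit:
arm_command(
  targets=[
    {"x":0.002,"y":0.0004,"z":0,"rx":0,"ry":0,"rz":0,"claw":255},
    {"x":0.003,"y":0.0005,"z":0,"rx":0,"ry":0,"rz":0,"claw":255},
    {"x":0.003,"y":0.0005,"z":0,"rx":0,"ry":0,"rz":0,"claw":255},
  ],
)

```text
t: 18.68
tool_pos: [0.5665, -0.1058, 0.0488]
orientation: [-3.078, -0.278, -0.393]
force: [-2.8, -0.1, -1.7]
opening: 0.0007
gripper_force: 1.9
```

Emit:
arm_command(
  targets=[
    {"x":0.002,"y":0.0004,"z":0,"rx":0,"ry":0,"rz":0,"claw":255},
    {"x":0.003,"y":0.0005,"z":0,"rx":0,"ry":0,"rz":0,"claw":255},
    {"x":0.003,"y":0.0005,"z":0,"rx":0,"ry":0,"rz":0,"claw":255},
  ],
)

```text
t: 18.93
tool_pos: [0.5676, -0.1055, 0.0487]
orientation: [-3.078, -0.278, -0.392]
force: [-6.1, 0.5, 0.2]
opening: 0.0007
gripper_force: 3.1
```

Emit:
arm_command(
  targets=[
    {"x":0.002,"y":0.0004,"z":0,"rx":0,"ry":0,"rz":0,"claw":255},
    {"x":0.003,"y":0.0005,"z":0,"rx":0,"ry":0,"rz":0,"claw":255},
    {"x":0.003,"y":0.0005,"z":0,"rx":0,"ry":0,"rz":0,"claw":255},
  ],
)

```text
t: 19.18
tool_pos: [0.5689, -0.1053, 0.0487]
orientation: [-3.078, -0.278, -0.391]
force: [-8.2, -0.2, 0.6]
opening: 0.0006
gripper_force: 3.8
```

The force has risen past the friction level (8 N), so the tray is on the seal. I'll back away and view the lever from above.

Emit:
arm_command(
  targets=[
    {"x":-0.03,"y":-0.0055,"z":0,"rx":0,"ry":0,"rz":0,"claw":255},
    {"x":-0.08,"y":-0.0145,"z":0,"rx":0,"ry":0,"rz":0,"claw":255},
    {"x":-0.12,"y":-0.022,"z":0.04,"rx":0,"ry":0,"rz":0,"claw":160},
    {"x":-0.13,"y":-0.024,"z":0.12,"rx":0,"ry":0,"rz":0,"claw":160},
    {"x":-0.13,"y":-0.024,"z":0.2,"rx":-0.02,"ry":0.1,"rz":0,"claw":160},
    {"x":-0.12,"y":-0.024,"z":0.28,"rx":-0.03,"ry":0.17,"rz":0,"claw":160},
    {"x":-0.08,"y":-0.015,"z":0.36,"rx":-0.045,"ry":0.257,"rz":0,"claw":160},
    {"x":-0.04,"y":-0.007,"z":0.4,"rx":-0.047,"ry":0.257,"rz":0,"claw":160},
    {"x":0,"y":0,"z":0.42,"rx":-0.047,"ry":0.257,"rz":0,"claw":160},
    {"x":0,"y":0,"z":0.42,"rx":-0.047,"ry":0.257,"rz":0,"claw":160},
  ],
)

```text
t: 20.02
tool_pos: [0.5752, -0.1043, 0.2594]
orientation: [3.078, 0.279, -0.415]
force: [0.5, 0.1, -2.3]
opening: 0.0347
gripper_force: 0.0
```

```bash
python3 - <<'E'
from h import *
s,R=st(); print(s['opening'])
im,d,K,D,o,R=cam('wrist'); save('w7.png',im); W=cloud(d,K,D,o,R); np.save('w7.npy',W); z=W[...,2]; a=(W-STOP)@X; b=(W-STOP)@Y
m=(z>.119)&(z<.128)&(abs(a-.003)<.03)&(abs(b)<.03)
r=cv2.minAreaRect(W[m][:,:2].astype(np.float32)); print('hub',m.sum(),np.round(r[0],4),np.round(r[1],4)); P=np.array([*r[0],0])
rr=np.hypot(W[...,0]-P[0],W[...,1]-P[1]); m=(z>.1135)&(z<.1225)&(rr>.025)&(rr<.1)&(a>0); q=W[m][:,:2]
c=q.mean(0)-P[:2]; print('lever',m.sum(),'angle tin',np.degrees(np.arctan2(c[1],c[0]))-10.3, 'rmax',rr[m].max(),'z',np.median(z[m]))
m=(abs(abs(b)-.06)<.03)&(abs(z-.083)<.005)&(a<.06)&(a>-.15); print('panel/roof',np.percentile(a[m],[0.5,50])); h,e=np.histogram(a[m],30); print(h,e.round(4))
m=(z>.091)&(z<.104)&(abs(b)<.012)&(a<-.02)&(a>-.07); print('keeper',m.sum(),np.nanmean(a[m]),np.nanmean(b[m]))
E
```

```text
20.02 [ 0.5752 -0.1043  0.2594] yaw 10.38 toolz [-0.26  -0.047 -0.964] F [ 0.5  0.1 -2.3]
0.03469313430273799
hub 1124 [ 0.6446 -0.0942] [0.0312 0.0418]
lever 987 angle tin 7.472361682370728 rmax 0.06701090884409137 z 0.1190797149551418
panel/roof [-0.0408548   0.02047536]
[282 284 270 237 286 317 305 293 277 307 321 282 332 302 341 316 402 399
 443 470 461 444 447 491 499 500 502 503 548 562] [-0.0415 -0.0381 -0.0347 -0.0313 -0.028  -0.0246 -0.0212 -0.0178 -0.0144
 -0.011  -0.0077 -0.0043 -0.0009  0.0025  0.0059  0.0093  0.0126  0.016
  0.0194  0.0228  0.0262  0.0296  0.0329  0.0363  0.0397  0.0431  0.0465
  0.0498  0.0532  0.0566  0.06  ]
keeper 76 -0.03496881933071928 0.002835665843981177
```

View pics/w7.png

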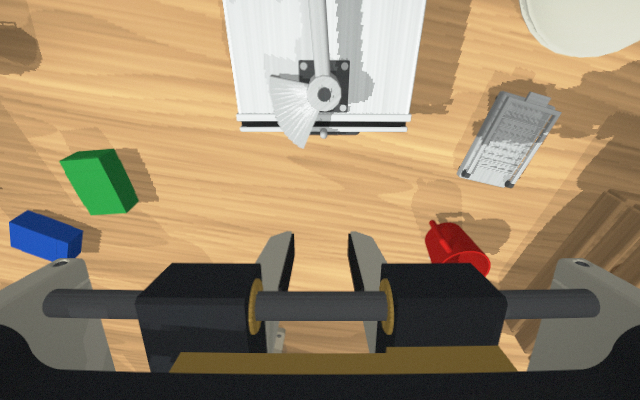

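The tray front is shut to the seal (v≈127), the keeper pin is free at (323,133) and the hook is left of it. The lever runs up from the hub (323,95). Now the exact lever line.

```bash
python3 - <<'E'
from h import *
W=np.load('w7.npy'); z=W[...,2]; P=np.array([.636,-.094])
for n,w in(('w7',W),('top',np.load('top0.npy'))):
    z=w[...,2]; r=w[...,:2]-P; rr=np.hypot(*np.moveaxis(r,-1,0)); m=(z>.112)&(z<.124)&(rr>.025)&(rr<.1)&(r[...,0]>0)
    q=w[m][:,:2]; l=fitline(q); print(n,m.sum(),'line deg',np.degrees(np.arctan(l[1]/l[0])),'pt',l[2:],'via pivot',np.degrees(np.arctan2(*(q.mean(0)-P)[::-1])))
s,R=st(); R0=Ro.from_matrix(R)
psi=14.3; t=np.radians(psi); p=np.array([P[0]+.07*np.cos(t),P[1]+.07*np.sin(t),.106]); print(p,*units(s['tool_pos'],R0,p,Rt(0,psi)))
E
```

```text
w7 1155 line deg 15.530118 pt (np.float32(0.68496186), np.float32(-0.08109146)) via pivot 14.769652214626548
top 97 line deg 14.181466 pt (np.float32(0.6870138), np.float32(-0.08359556)) via pivot 11.931519366207237
20.07 [ 0.5739 -0.1043  0.2585] yaw 10.41 toolz [-0.26  -0.046 -0.964] F [-1.5  0.5 -0.7]
[ 0.7038311  -0.07671007  0.106     ] [ 0.2598  0.0552 -0.3051] [ 0.0277 -0.1309  0.0339]
```

Emit:
arm_command(
  targets=[
    {"x":0.06,"y":0.013,"z":0,"rx":0.0277,"ry":-0.131,"rz":0.035,"claw":150},
    {"x":0.13,"y":0.027,"z":0,"rx":0.0277,"ry":-0.131,"rz":0.035,"claw":150},
    {"x":0.2,"y":0.042,"z":-0.05,"rx":0.0277,"ry":-0.131,"rz":0.035,"claw":150},
    {"x":0.26,"y":0.055,"z":-0.1,"rx":0.0277,"ry":-0.131,"rz":0.035,"claw":150},
    {"x":0.26,"y":0.055,"z":-0.16,"rx":0.0277,"ry":-0.131,"rz":0.035,"claw":150},
    {"x":0.26,"y":0.055,"z":-0.2,"rx":0.0277,"ry":-0.131,"rz":0.035,"claw":150},
    {"x":0.26,"y":0.055,"z":-0.2,"rx":0.0277,"ry":-0.131,"rz":0.035,"claw":150},
    {"x":0.26,"y":0.055,"z":-0.2,"rx":0.0277,"ry":-0.131,"rz":0.035,"claw":150},
  ],
)

```text
t: 20.73
tool_pos: [0.6986, -0.0779, 0.1582]
orientation: [-3.116, -0.391, 0.002]
force: [0.2, 0.1, 1.4]
opening: 0.0386
gripper_force: 0.0
```

```bash
python3 - <<'E'
from h import *
P=np.array([.636,-.094]); s,R=st(); R0=Ro.from_matrix(R); print(s['opening'])
psi=14.5; t=np.radians(psi); p=np.array([P[0]+.07*np.cos(t),P[1]+.07*np.sin(t),.106]); print(p,*units(s['tool_pos'],R0,p,Rt(0,psi)))
print('force-free sweep, shifts per 5 deg:')
for k in range(5,91,5):
    a=np.radians(psi+k); print(k,((P[0]+.07*np.cos(a)-p[0])/.5).round(4),((P[1]+.07*np.sin(a)-p[1])/.5).round(4),(np.radians(k)/2).round(4))
E
```

```text
20.73 [ 0.6986 -0.0779  0.1582] yaw 14.29 toolz [-0.002  0.001 -1.   ] F [0.2 0.1 1.4]
0.03855077879512781
[ 0.70377033 -0.0764734   0.106     ] [ 0.0104  0.0028 -0.1043] [-0.0005 -0.0008  0.0018]
force-free sweep, shifts per 5 deg:
5 -0.0036 0.0117 0.0436
10 -0.0081 0.023 0.0873
15 -0.0137 0.0339 0.1309
20 -0.0202 0.0442 0.1745
25 -0.0275 0.054 0.2182
30 -0.0357 0.0631 0.2618
35 -0.0446 0.0714 0.3054
40 -0.0542 0.0789 0.3491
45 -0.0645 0.0856 0.3927
50 -0.0753 0.0913 0.4363
55 -0.0865 0.0961 0.48
60 -0.0981 0.0999 0.5236
65 -0.11 0.1026 0.5672
70 -0.1221 0.1043 0.6109
75 -0.1343 0.1049 0.6545
80 -0.1465 0.1045 0.6981
85 -0.1586 0.103 0.7418
90 -0.1706 0.1005 0.7854
```

Emit:
arm_command(
  squeeze=30,
  targets=[
    {"x":0.0104,"y":0.0028,"z":-0.03,"rx":0,"ry":-0.001,"rz":0.002,"claw":150},
    {"x":0.0104,"y":0.0028,"z":-0.06,"rx":0,"ry":-0.001,"rz":0.002,"claw":150},
    {"x":0.0104,"y":0.0028,"z":-0.09,"rx":0,"ry":-0.001,"rz":0.002,"claw":150},
    {"x":0.0104,"y":0.0028,"z":-0.104,"rx":0,"ry":-0.001,"rz":0.002,"claw":150},
    {"x":0.0104,"y":0.0028,"z":-0.104,"rx":0,"ry":-0.001,"rz":0.002,"claw":150},
    {"x":0.0104,"y":0.0028,"z":-0.104,"rx":0,"ry":-0.001,"rz":0.002,"claw":150},
  ],
)

```text
t: 21.23
tool_pos: [0.7039, -0.0764, 0.1057]
orientation: [-3.115, -0.397, 0.0]
force: [-0.5, -0.2, -0.5]
opening: 0.0383
gripper_force: 0.0
```

Emit:
arm_command(
  squeeze=30,
  targets=[
    {"x":0,"y":0,"z":0,"rx":0,"ry":0,"rz":0,"claw":255},
    {"x":0,"y":0,"z":0,"rx":0,"ry":0,"rz":0,"claw":255},
    {"x":0,"y":0,"z":0,"rx":0,"ry":0,"rz":0,"claw":255},
    {"x":0,"y":0,"z":0,"rx":0,"ry":0,"rz":0,"claw":255},
    {"x":0,"y":0,"z":0,"rx":0,"ry":0,"rz":0,"claw":255},
  ],
)

```text
t: 21.65
tool_pos: [0.7052, -0.0768, 0.1076]
orientation: [3.116, 0.398, 0.005]
force: [1.1, -1.2, 1.3]
opening: 0.0135
gripper_force: 30.0
```

```bash
python3 - <<'E'
from h import *
P=np.array([.636,-.094]); s,R=st(); r=s['tool_pos'][:2]-P; print(s['opening'],s['gripper_force'],np.hypot(*r),np.degrees(np.arctan2(r[1],r[0])))
E
```

```text
21.65 [ 0.7052 -0.0768  0.1076] yaw 14.55 toolz [ 0.003 -0.    -1.   ] F [ 1.1 -1.2  1.3]
0.01345203004927562 29.9931800365448 0.07127987230033683 13.990062860683144
```

Emit:
arm_command(
  targets=[
    {"x":-0.0018,"y":0.0059,"z":0,"rx":0,"ry":0,"rz":0.0218,"claw":255},
    {"x":-0.0036,"y":0.0117,"z":0,"rx":0,"ry":0,"rz":0.0436,"claw":255},
    {"x":-0.0058,"y":0.0174,"z":0,"rx":0,"ry":0,"rz":0.0655,"claw":255},
    {"x":-0.0081,"y":0.023,"z":0,"rx":0,"ry":0,"rz":0.0873,"claw":255},
    {"x":-0.0137,"y":0.0339,"z":0,"rx":0,"ry":0,"rz":0.1309,"claw":255},
    {"x":-0.0202,"y":0.0442,"z":0,"rx":0,"ry":0,"rz":0.1745,"claw":255},
    {"x":-0.0275,"y":0.054,"z":0,"rx":0,"ry":0,"rz":0.2182,"claw":255},
    {"x":-0.0357,"y":0.0631,"z":0,"rx":0,"ry":0,"rz":0.2618,"claw":255},
    {"x":-0.0357,"y":0.0631,"z":0,"rx":0,"ry":0,"rz":0.2618,"claw":255},
    {"x":-0.0357,"y":0.0631,"z":0,"rx":0,"ry":0,"rz":0.2618,"claw":255},
  ],
)

```text
t: 22.48
tool_pos: [0.6867, -0.0461, 0.1075]
orientation: [2.906, 1.191, 0.002]
force: [-1.9, -4.9, 2.5]
opening: 0.0139
gripper_force: 30.1
```

```bash
cat > lev.py <<'E'
from h import *
P=np.array([.636,-.094]); s,R=st(); r=s['tool_pos'][:2]-P; a0=np.degrees(np.arctan2(R[1,0],R[0,0])); print(s['opening'],s['gripper_force'],'r',np.hypot(*r),'ang',np.degrees(np.arctan2(r[1],r[0])))
R0=Ro.from_matrix(R)
for psi in (60,75,90,100.3,102):
    t=np.radians(psi); p=np.array([P[0]+.07*np.cos(t),P[1]+.07*np.sin(t),s['tool_pos'][2]]); print(psi,*units(s['tool_pos'],R0,p,Rt(0,psi)))
E
python3 lev.py
```

```text
22.48 [ 0.6867 -0.0461  0.1075] yaw 44.57 toolz [ 0.002 -0.001 -1.   ] F [-1.9 -4.9  2.5]
0.013883762208392297 30.10433793067932 r 0.06976317388731436 ang 43.35352674703704
60 [-0.0315  0.0255  0.    ] [0.0003 0.0008 0.1346]
75 [-0.0652  0.0394  0.    ] [2.000e-04 9.000e-04 2.655e-01]
90 [-0.1015  0.0442  0.    ] [1.000e-04 9.000e-04 3.964e-01]
100.3 [-0.1265  0.042   0.    ] [0.     0.0009 0.4863]
102 [-0.1306  0.0412  0.    ] [0.     0.0009 0.5012]
```

Emit:
arm_command(
  targets=[
    {"x":-0.0043,"y":0.0042,"z":0,"rx":0,"ry":0,"rz":0.0218,"claw":255},
    {"x":-0.0089,"y":0.0083,"z":0,"rx":0,"ry":0,"rz":0.0436,"claw":255},
    {"x":-0.0185,"y":0.0158,"z":0,"rx":0,"ry":0,"rz":0.0873,"claw":255},
    {"x":-0.0288,"y":0.0225,"z":0,"rx":0,"ry":0,"rz":0.1309,"claw":255},
    {"x":-0.0396,"y":0.0282,"z":0,"rx":0,"ry":0,"rz":0.1745,"claw":255},
    {"x":-0.0508,"y":0.033,"z":0,"rx":0,"ry":0,"rz":0.2182,"claw":255},
    {"x":-0.0624,"y":0.0368,"z":0,"rx":0,"ry":0,"rz":0.2618,"claw":255},
    {"x":-0.0743,"y":0.0395,"z":0,"rx":0,"ry":0,"rz":0.3054,"claw":255},
    {"x":-0.0864,"y":0.0412,"z":0,"rx":0,"ry":0,"rz":0.3491,"claw":255},
    {"x":-0.0864,"y":0.0412,"z":0,"rx":0,"ry":0,"rz":0.3491,"claw":255},
  ],
)

```text
t: 23.32
tool_pos: [0.644, -0.0272, 0.1075]
orientation: [2.317, 2.116, -0.0]
force: [2.1, -12.4, -0.8]
opening: 0.0139
gripper_force: 30.0
```

```bash
python3 lev.py
```

```text
23.32 [ 0.644  -0.0272  0.1075] yaw 84.81 toolz [ 0.002 -0.003 -1.   ] F [  2.1 -12.4  -0.8]
0.01387813268024547 30.032348334789276 r 0.0672510085719775 ang 83.18844613981219
60 [ 0.054  -0.0123  0.    ] [ 0.0016  0.0009 -0.2165]
75 [0.0203 0.0017 0.    ] [ 0.0015  0.0011 -0.0856]
90 [-0.016   0.0064  0.    ] [0.0013 0.0013 0.0453]
100.3 [-0.041   0.0042  0.    ] [0.0012 0.0014 0.1352]
102 [-0.0451  0.0034  0.    ] [0.0012 0.0014 0.15  ]
```

There's some radial pull (12 N), so my pivot estimate is about 2 mm off. I'll ease that out while finishing the turn.

Emit:
arm_command(
  targets=[
    {"x":-0.006,"y":-0.002,"z":0,"rx":0,"ry":0,"rz":0.0218,"claw":255},
    {"x":-0.0122,"y":-0.004,"z":0,"rx":0,"ry":0,"rz":0.0436,"claw":255},
    {"x":-0.0183,"y":-0.005,"z":0,"rx":0,"ry":0,"rz":0.0655,"claw":255},
    {"x":-0.0244,"y":-0.0052,"z":0,"rx":0,"ry":0,"rz":0.0873,"claw":255},
    {"x":-0.0305,"y":-0.0058,"z":0,"rx":0,"ry":0,"rz":0.1091,"claw":255},
    {"x":-0.0365,"y":-0.0065,"z":0,"rx":0,"ry":0,"rz":0.1309,"claw":255},
    {"x":-0.0365,"y":-0.0065,"z":0,"rx":0,"ry":0,"rz":0.1309,"claw":255},
    {"x":-0.0365,"y":-0.0065,"z":0,"rx":0,"ry":0,"rz":0.1309,"claw":255},
  ],
)

```text
t: 23.98
tool_pos: [0.6273, -0.0284, 0.1076]
orientation: [2.027, 2.396, 0.005]
force: [8.6, -3.5, -4.9]
opening: 0.014
gripper_force: 29.9
```

```bash
python3 lev.py
```

```text
23.98 [ 0.6273 -0.0284  0.1076] yaw 99.54 toolz [ 0.005  0.    -1.   ] F [ 8.6 -3.5 -4.9]
0.013978810280890725 29.91767942905426 r 0.06620674570474498 ang 97.54500390039286
60 [ 0.0874 -0.01    0.    ] [ 0.0007  0.0023 -0.3451]
75 [0.0536 0.004  0.    ] [ 0.0004  0.0023 -0.2142]
90 [0.0174 0.0087 0.    ] [ 0.0001  0.0023 -0.0833]
100.3 [-0.0076  0.0065  0.    ] [-0.0001  0.0023  0.0066]
102 [-0.0117  0.0057  0.    ] [-0.0002  0.0023  0.0215]
```

Emit:
arm_command(
  targets=[
    {"x":-0.002,"y":0,"z":0,"rx":0,"ry":0,"rz":0.006,"claw":255},
    {"x":-0.004,"y":0,"z":0,"rx":0,"ry":0,"rz":0.01,"claw":255},
    {"x":-0.006,"y":0,"z":0,"rx":0,"ry":0,"rz":0.012,"claw":255},
    {"x":-0.006,"y":0,"z":0,"rx":0,"ry":0,"rz":0.012,"claw":255},
  ],
)

```text
t: 24.32
tool_pos: [0.6271, -0.0284, 0.1079]
orientation: [1.995, 2.416, 0.011]
force: [24.5, -3.6, -14.6]
opening: 0.0139
gripper_force: 30.1
```

Emit:
arm_command(
  targets=[
    {"x":-0.002,"y":0,"z":0,"rx":0,"ry":0,"rz":0,"claw":255},
    {"x":-0.004,"y":0,"z":0,"rx":0,"ry":0,"rz":0.003,"claw":255},
    {"x":-0.004,"y":0,"z":0,"rx":0,"ry":0,"rz":0.003,"claw":255},
  ],
)

```text
t: 24.57
tool_pos: [0.6269, -0.0286, 0.108]
orientation: [1.986, 2.419, 0.015]
force: [35.5, -4.1, -21.4]
opening: 0.0135
gripper_force: 30.2
```

```bash
python3 lev.py | head -2
```

```text
24.57 [ 0.6269 -0.0286  0.108 ] yaw 101.22 toolz [ 0.015 -0.    -1.   ] F [ 35.5  -4.1 -21.4]
0.013462492774711718 30.1806677877903 r 0.0660486638200367 ang 97.8943905178611
```

It's against the solid stop: force is climbing with no motion. I'll relax, open and lift away.

Emit:
arm_command(
  targets=[
    {"x":0.005,"y":0,"z":0,"rx":0,"ry":0,"rz":-0.004,"claw":255},
    {"x":0.008,"y":0,"z":0,"rx":0,"ry":0,"rz":-0.01,"claw":255},
    {"x":0.008,"y":0,"z":0,"rx":0,"ry":0,"rz":-0.01,"claw":150},
    {"x":0.009,"y":0,"z":0,"rx":0,"ry":0,"rz":-0.01,"claw":150},
    {"x":0.009,"y":0,"z":0,"rx":0,"ry":0,"rz":-0.01,"claw":150},
    {"x":0.009,"y":0,"z":0,"rx":0,"ry":0,"rz":-0.01,"claw":150},
    {"x":0.009,"y":0,"z":0.04,"rx":0,"ry":0,"rz":-0.01,"claw":150},
    {"x":0.009,"y":0,"z":0.1,"rx":0,"ry":0,"rz":-0.01,"claw":150},
    {"x":0.009,"y":0,"z":0.18,"rx":0,"ry":0,"rz":-0.01,"claw":150},
    {"x":0.009,"y":0,"z":0.26,"rx":0,"ry":0,"rz":-0.01,"claw":150},
  ],
)

```text
t: 25.4
tool_pos: [0.6235, -0.0272, 0.2369]
orientation: [-2.014, -2.406, 0.001]
force: [0.8, 0.9, -0.2]
opening: 0.0384
gripper_force: 0.0
```

Emit:
arm_command(
  targets=[
    {"x":-0.08,"y":0,"z":0.06,"rx":0,"ry":0,"rz":-0.06,"claw":150},
    {"x":-0.16,"y":0,"z":0.1,"rx":0,"ry":0,"rz":-0.12,"claw":150},
    {"x":-0.24,"y":0,"z":0.14,"rx":0,"ry":0,"rz":-0.18,"claw":150},
    {"x":-0.3,"y":-0.05,"z":0.18,"rx":0,"ry":0,"rz":-0.24,"claw":150},
    {"x":-0.3,"y":-0.1,"z":0.2,"rx":0,"ry":0,"rz":-0.36,"claw":150},
    {"x":-0.3,"y":-0.15,"z":0.2,"rx":0,"ry":0,"rz":-0.48,"claw":150},
    {"x":-0.3,"y":-0.15,"z":0.2,"rx":0,"ry":0,"rz":-0.6,"claw":150},
    {"x":-0.3,"y":-0.15,"z":0.2,"rx":0,"ry":0,"rz":-0.7,"claw":150},
    {"x":-0.3,"y":-0.15,"z":0.2,"rx":0,"ry":0,"rz":-0.76,"claw":150},
    {"x":-0.3,"y":-0.15,"z":0.2,"rx":0,"ry":0,"rz":-0.76,"claw":150},
  ],
)

```text
t: 26.23
tool_pos: [0.4744, -0.1027, 0.3369]
orientation: [-3.039, -0.793, -0.002]
force: [0.9, 0.7, -0.3]
opening: 0.0385
gripper_force: 0.0
```

```bash
python3 - <<'E'
from h import *
st()
im,d,K,D,o,R=cam('wrist'); W=cloud(d,K,D,o,R); z=W[...,2]
wr=im.copy()
m=(z>.1125)&(z<.124)&(np.hypot(W[...,0]-.636,W[...,1]+.0945)>.03)&(np.hypot(W[...,0]-.636,W[...,1]+.0945)<.1)
if m.sum()>20: l=fitline(W[m][:,:2]); print('lever',m.sum(),np.degrees(np.arctan2(l[1],l[0])), W[m].mean(0))
im,d,K,D,o,R=cam('top'); a=cv2.resize(im[110:260,330:490],(400,375),interpolation=cv2.INTER_CUBIC)
c=np.zeros((400,800,3),np.uint8); c[:375,:400]=a
b=cv2.resize(wr,(400,250)); c[:250,400:]=b; save('fin.png',c)
E
```

```text
26.23 [ 0.4744 -0.1027  0.3369] yaw 29.26 toolz [ 0.001  0.001 -1.   ] F [ 0.9  0.7 -0.3]
lever 738 -79.005684 [ 0.62702006 -0.03364682  0.11929171]
```

View pics/fin.png

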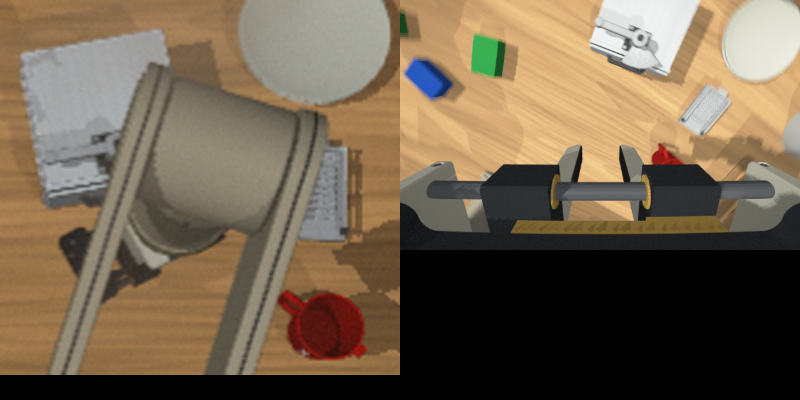

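The lever reads 101° in the world frame (100.3° is locked). The hook is over the front, the tray is shut, and the cup and slicer are where they stood. Nothing is being touched, so I'm handing in.

```bash
python3 -c "
from plant import robot
print(robot.close_job())"
```

```text
the job is handed in; nothing more can be done
None
```

I handed the job in at about 26 s: the carton lies flat against the back stop, the tray is shut, the lever is turned to its solid stop, and I touched none of the cup, jar or egg slicer; the hand-in gave no verdict.

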